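# Clear the kit tray, seat it and pack the deck plates of a ship model

## Task

First clear the lifeboats out of the blue tray onto the felt mat, not one on the other. Next slide the empty tray along the guide rails of the packing board, without lifting it, until it drops home into the pocket. Then pack every deck plate and strip on the desk into the tray, turning and interlocking them so that each lies flat on the tray's floor, deckhouse up, none on top of another or on the rim. Leave the bell and the sanding stick where they are.

Things in the scene. Friction and masses are not known exactly. Their poses are not given: they have to be found in the camera images.
- board: Fixed packing board 220 x 260 mm (x, y), origin centre of underside. Tray slides along its +y. Slideway surface 12 mm above the desk from y -130 to -5 mm; there it steps down to a cork-floored pocket, 6 mm above the desk, y -5 to 120 mm, ended by a stop. Brass guide rails along y, inner faces at x -99 and 99 mm; rails and stop are 18 mm high.
- pocket (a point): Centre of the pocket's floor (board x 0, y 57.5 mm, 6 mm above the desk): the tray's origin lies here when home; 2 to 2.5 mm of play on each side.
- tray: Loose tray, 0.45 kg, blue walls 5 mm, outside 193 x 121 mm (x, y), 11 mm high, inside 183 x 111, white floor 4 mm thick. Origin centre of underside. Starts on the slideway, axes along the board's. Red upright handle on a tab: 40 mm wide in x, y -86.5 to -78.5 mm, 8 to 40 mm above the underside; a few newtons push it along; past the step it drops 6 mm.
- plate1: Loose L-shaped grey deck plate, 6 mm thick, 40-80 g; may be absent. Own axes: arms span x -23.5..45.5, y -23.5..9.5 and x -23.5..9.5, y -23.5..45.5 mm. White square post (deckhouse) 18 x 18 mm, sides along the axes, 6 to 36 mm above the underside: hold it there. Origin: on the underside below the post. Two interlock to 69 x 105 mm; four and the bar fill the tray, 3 mm gaps.
- plate2: Loose L-shaped orange deck plate, shaped exactly like plate1, same origin and axes; may be absent.
- plate3: Loose L-shaped green deck plate, shaped exactly like plate1, same origin and axes; may be absent.
- plate4: Loose L-shaped yellow deck plate, shaped exactly like plate1, same origin and axes; may be absent.
- bar: Loose straight light wood deck strip, 105 x 33 mm (x, y), 6 mm thick, 40-80 g; may be absent. The same white 18 x 18 mm post, 6 to 36 mm above the underside, at its centre. Origin: centre of its underside.
- lifeboat1: Loose olive plastic lifeboat, 80 x 34 x 24 mm (x lengthwise), 30 g, sides nearly upright (body 66 x 30 mm); starts in the tray; may be absent. Origin: centre of its underside.
- lifeboat2: The other olive lifeboat, exactly alike; may be absent.
- mat: Fixed blue felt mat on the desk, 130 x 110 x 3 mm (x, y, z), with room for both lifeboats side by side. Origin: centre of its underside, on the desk.
- bell: Bystander: pewter ship's bell standing mouth down, 52 mm across, 54 mm high, origin centre of its underside. Between it and the sanding stick, beyond the board, a fixed iron clamp holds a grey ship hull, 122 mm high over all.
- sanding_stick: Bystander: wooden sanding stick lying flat, 150 x 20 x 8 mm, origin centre of its underside, x lengthwise.

How it is judged:
On the way, in this order (a step that is already met when the one before it is completed fails the run):
1. every lifeboat lies on the felt mat (x of lifeboat1 in the frame of mat between -0.065 and 0.065 m and y of lifeboat1 in the frame of mat between -0.055 and 0.055 m and z of each of lifeboat1, lifeboat2 in the frame of mat below 0.024 m and linear speed of each of lifeboat1, lifeboat2 below 0.02 m/s and x of lifeboat2 in the frame of mat between -0.065 and 0.065 m and y of lifeboat2 in the frame of mat between -0.055 and 0.055 m), for 0.2 s.
2. the empty tray lies fully down in the pocket, all plates still outside it (horizontal distance between tray and pocket below 0.006 m and z of tray in the frame of pocket below 0.0025 m and angle between tray's own z axis and vertical below 0.03 rad and horizontal distance between each of plate1, plate2, plate3, plate4, bar and tray above 0.1 m), for 0.2 s.
At the end, for the whole second after the job is handed in: Tray down in the pocket (within 6 mm of its centre, 2.5 mm in height, level to 0.03 rad); every plate and strip present at rest on the tray floor (within 3 mm in height), inside the walls, upright to 0.06 rad; every lifeboat at rest with its origin over the mat, not stacked (all of step 1 and horizontal distance between tray and pocket below 0.006 m and z of tray in the frame of pocket below 0.0025 m and angle between tray's own z axis and vertical below 0.03 rad and x of plate1 in the frame of tray between -0.0915 and 0.0915 m and y of plate1 in the frame of tray between -0.0555 and 0.0555 m and z of plate1 in the frame of tray between 0.001 and 0.0068 m and angle between each of plate1, plate2, plate3, plate4, bar's own z axis and vertical below 0.06 rad and linear speed of each of plate1, plate2, plate3, plate4, bar below 0.02 m/s and x of plate2 in the frame of tray between -0.0915 and 0.0915 m and y of plate2 in the frame of tray between -0.0555 and 0.0555 m and z of plate2 in the frame of tray between 0.001 and 0.0068 m and x of plate3 in the frame of tray between -0.0915 and 0.0915 m and y of plate3 in the frame of tray between -0.0555 and 0.0555 m and z of plate3 in the frame of tray between 0.001 and 0.0068 m and x of plate4 in the frame of tray between -0.0915 and 0.0915 m and y of plate4 in the frame of tray between -0.0555 and 0.0555 m and z of plate4 in the frame of tray between 0.001 and 0.0068 m and x of bar in the frame of tray between -0.0915 and 0.0915 m and y of bar in the frame of tray between -0.0555 and 0.0555 m and z of bar in the frame of tray between 0.001 and 0.0068 m); the robot touches nothing.
It fails at once if the tray is lifted more than 20 mm off the slideway (z of tray in the frame of board above 0.032 m).
It fails at once if the bell is moved more than 25 mm (distance of bell from where it was at the start of the episode above 0.025 m).
It fails at once if the sanding stick is moved more than 25 mm (distance of sanding_stick from where it was at the start of the episode above 0.025 m).
Of plate1, plate2, plate3, plate4, bar only 4 to 5 are there at a start; the rules pass over those that are not, and their reading is None.
Of lifeboat1, lifeboat2 only 1 to 2 are there at a start; the rules pass over those that are not, and their reading is None.
At some moment in a run one of plate1, plate2, plate3, plate4, bar may be knocked a few centimetres aside while the robot is not near it.
Once in a run the grip may slacken for a moment while it holds something.
It also fails if it takes over 210 s, if anything falls off the work surface, if the arm or the gripper's body presses on something with over 40 N, if the wrist force passes 120 N, or if a joint passes its speed limit or range.

## Robot

A 6-joint arm with a two-finger parallel gripper is mounted at the origin on the work surface. World frame = base frame: x ahead of the robot, y to its left, z up, the work surface at z = 0. Lengths are in m, angles in rad, forces in N, time in s.
With the tool pointing down it reaches from about 0.35 to 0.85 m from the base axis. Payload 8.1 kg.
Tool frame: the origin (TCP) lies on the mounting face of the last link; the fingertips stand 173 mm ahead of it and the grasp point (between the pads) lies 155 mm ahead of it; z points along the fingers, y is the line along which they close (so a half turn about z gives the same grasp; the last joint's range is limited). The gripper opens to 85 mm and grips with 20 to 120 N. Pads are 22 mm wide; open, the fingers measure 114 mm over their backs; the gripper's body (76 mm by 85 mm) begins 54 mm behind the grasp point. The pads swing forward as they close: fully open they stand 13 mm farther back than shut.
Start: joints at [1.031, 0.13, 1.488, -0, 1.523, -0.085], TCP at [0.264, 0.539, 0.405] pointing down, gripper open.
Joint ranges: [-2.96, 2.96], [-0.89, 2.26], [0.02, 2.5], [-1.34, 4.48], [0, 2.73], [-2.66, 2.66]. Speed limits (rad/s): [2.39, 2.39, 2.79, 3.14, 3.14, 3.14].

## Interface

Orientations are given as a rotation vector (axis times angle).
In Python, from bench import * gives the robot as it stands.
- The arm moves only by the tool servo_tool, never from a script. Its argument "plan" is a list of rows, each a list of 6 numbers: the shift along the tool's x, y, z normalised to -1 to 1, where 1 is 0.02 m, then the turn, a rotation vector about the tool's x, y, z normalised to -1 to 1, where 1 is 0.5 rad. A call has 1 to 10 rows; each row shifts and turns the commanded pose from where the row before left it, along the tool's axes as they then stand; what a row does not reach is not made up. A row lasts 1/10 s, in which the tool goes at most 50 mm and 8.59 degrees, less where a joint would pass 70% of its speed; a pose out of reach is approached as far as the arm can. A call with a number of a shift or a turn outside -1 to 1 is refused whole. A call with a gripper value outside its range is refused whole. "fingers" is the opening, from -1 (shut) to 1 (fully open), set as the call begins (left out, the last holds). The fingers move at their own pace and stop on an object; "newtons" is the grip in N (left out, the last holds). Time passes only in rows, so rows that do not move let the fingers close. It gives the time, the measured TCP pose, the force, the opening and the grip force at its end, in the units of the state.
- read_state(): the state, without advancing time (a new reading comes with each control period).
- capture(name): name is "scene" or "top" or "wrist"; returns (picture, depth): 480x640x3 uint8, red, green, blue; 480x640 float32, m along the optical axis (not along the pixel's ray), 0 where there is no reading.
- camera_params(name): a dict with "vfov" (degrees; the focal length in pixels is half the picture's height over the tangent of half this angle, whatever the lens; pixels are square), "cx", "cy" (the principal point, pixels), "dist" ([k1, k2, p1, p2, k3] as OpenCV has them; the pictures are not rectified), "R" (3x3) and "t" (3): a world point X has camera coordinates R X + t; the wrist camera has in their place "tool_from_camera" (4x4, takes a point from camera to tool coordinates, whose origin is the TCP and whose axes are the flange's). Camera axes: x right, y down, z forward; pixel columns grow to the right and rows downward; lengths in m; the calibration is good to about 2 mm. A picture is of the moment at which its call begins: read the wrist's pose just before it. camera_params takes no time and is no camera call.
- close_job(): hands the job in; it is judged then, once.
Trained networks look in the newest picture that a camera, given by its name, has taken for a name from the list of things; names that differ only in an ending like _2 or _b are one class to them, and where a whole thing is asked for, a point or a joint stands for the part that bears it (a point fixed in the world has none). Each returns a list of dicts, best first, with "p" (0 to 1); they miss things now and then, are a little off and sometimes report something else, mostly with a low value. They report only what shows in the picture. A call takes as long as a camera call.
- spot_in(camera, query): "position" ([row, column] in pixels, amid what is visible of it).
- masks_of(camera, query): "mask" (480x640 bool, what is visible of it) and "position" ([row, column] in pixels, amid what is visible of it).
The state is a dict: "time": time; "joint_positions": joint angles; "qvel": joint speeds; "tau": joint torques, N m; "ee_pos": TCP position; "tool_rot": TCP orientation; "force": force on the tool from outside, world axes, zero at the start; "torque": the same for the moment, N m; "width": finger opening in m; "grasp_force": force on a finger pad.
Only numpy, scipy, OpenCV 4.12 (cv2) and the standard library are available. Lean on these libraries where they do the work, as an engineer would, in place of code of your own. Each camera call takes 0.05 s, during which the arm holds its last target. There are 200 camera calls.

## Working session

There is one attempt and no reset: what is moved stays moved. The work goes in short steps, Python scripts to look and compute and a tool call to move; the robot and the scene stay as the last step left them, time stands still between calls to the robot, and variables do not carry over. Pictures are saved under pics/ and viewed, at most 14 in all, crops included, and the job is handed in when it is done.

Besides the shell and the picture viewer there is one more tool, called after ">>>" as name(argument=value, ...) on one line, values as JSON. servo_tool: Moves the arm, as the interface text tells. Scaled input: -1 to 1 covers 0.02 m each way for a shift and 0.5 rad each way for a turn. Its arguments: {"type":"object","properties":{"plan":{"type":"array","items":{"type":"array","items":{"type":"number","minimum":-1,"maximum":1}}},"fingers":{"type":"number"},"newtons":{"type":"number"}},"required":["plan"]}

```bash
ls; mkdir -p pics
cat > h.py <<'E'
from bench import *
import numpy as np, cv2
from scipy.spatial.transform import Rotation as Ro
def cam(name):
    p=camera_params(name); f=240/np.tan(np.radians(p['vfov'])/2)
    K=np.array([[f,0,p['cx']],[0,f,p['cy']],[0,0,1]]); 
    if name=='wrist':
        s=read_state(); T=np.eye(4);T[:3,:3]=Ro.from_rotvec(s['tool_rot']).as_matrix();T[:3,3]=s['ee_pos']
        W=T@np.array(p['tool_from_camera'])
    else:
        W=np.eye(4);R=np.array(p['R']);W[:3,:3]=R.T;W[:3,3]=-R.T@np.array(p['t'])
    return K,np.array(p['dist'],float),W
def snap(name,fn=None):
    c=cam(name); im,d=capture(name)
    if fn: cv2.imwrite('pics/'+fn,im[:,:,::-1])
    return im,d,c
def pts(uv,d,c):
    """uv Nx2 (col,row), d depths -> world"""
    K,D,W=c; n=cv2.undistortPoints(np.float64(uv).reshape(-1,1,2),K,D).reshape(-1,2)
    P=np.c_[n,np.ones(len(n))]*np.reshape(d,(-1,1))
    return P@W[:3,:3].T+W[:3,3]
def onplane(uv,z,c):
    K,D,W=c; n=cv2.undistortPoints(np.float64(uv).reshape(-1,1,2),K,D).reshape(-1,2)
    r=np.c_[n,np.ones(len(n))]@W[:3,:3].T
    return W[:3,3]+r*((z-W[2,3])/r[:,2])[:,None]
def cloud(m,d,c):
    v,u=np.nonzero(m&(d>0)); return pts(np.c_[u,v],d[v,u],c)
def rect(P):
    (cx,cy),(w,h),a=cv2.minAreaRect(np.float32(P[:,:2]*1000))
    if w<h: w,h,a=h,w,a+90
    return round(cx,1),round(cy,1),round(w,1),round(h,1),round((a+90)%180-90,1)
E
python3 - <<'E'
from h import *
for n in['top','scene']:
    im,d,c=snap(n,n+'0.png'); print(n,c[2].round(3).tolist())
    for q in['board','tray','plate1','plate2','plate3','plate4','bar','lifeboat1','mat','bell','sanding_stick']:
        for r in masks_of(n,q)[:3]:
            if r['p']<.3: continue
            P=cloud(r['mask'],d,c); print(q,round(r['p'],2),np.round(r['position']),len(P),rect(P) if len(P)>5 else'',np.percentile(P[:,2],[5,50,95]).round(3))
print(read_state())
E
```

```text
pics
top [[0.015, -0.996, 0.091, 0.518], [-1.0, -0.016, -0.008, 0.033], [0.01, -0.091, -0.996, 1.012], [0.0, 0.0, 0.0, 1.0]]
board 0.78 [281. 290.] 7262 (540.3, 27.7, 267.3, 225.5, 81.4) [0.004 0.008 0.02 ]
tray 0.82 [285. 342.] 5106 (531.8, -30.4, 194.9, 156.9, -8.5) [0.014 0.017 0.025]
plate1 0.75 [328. 197.] 754 (442.6, 273.3, 70.7, 68.3, 88.6) [0.003 0.006 0.037]
plate1 0.65 [263. 191.] 683 (571.2, 306.2, 67.8, 67.8, -43.8) [0.003 0.007 0.037]
plate1 0.57 [265. 455.] 733 (586.3, -263.9, 72.2, 69.4, 61.4) [0.002 0.007 0.037]
plate2 0.75 [328. 197.] 754 (442.6, 273.3, 70.7, 68.3, 88.6) [0.003 0.006 0.037]
plate2 0.65 [263. 191.] 683 (571.2, 306.2, 67.8, 67.8, -43.8) [0.003 0.007 0.037]
plate2 0.57 [265. 455.] 733 (586.3, -263.9, 72.2, 69.4, 61.4) [0.002 0.007 0.037]
plate3 0.75 [328. 197.] 754 (442.6, 273.3, 70.7, 68.3, 88.6) [0.003 0.006 0.037]
plate3 0.65 [263. 191.] 683 (571.2, 306.2, 67.8, 67.8, -43.8) [0.003 0.007 0.037]
plate3 0.57 [265. 455.] 733 (586.3, -263.9, 72.2, 69.4, 61.4) [0.002 0.007 0.037]
plate4 0.75 [328. 197.] 754 (442.6, 273.3, 70.7, 68.3, 88.6) [0.003 0.006 0.
[... 2436 characters left out ...]
08 0.011]
{'time': 1.2, 'joint_positions': array([ 1.03057039e+00,  1.30412304e-01,  1.48819064e+00,  1.39758349e-05,
        1.52301527e+00, -8.54044958e-02]), 'qvel': array([ 7.79482850e-04,  5.91346289e-04,  5.32851839e-05, -1.16581989e-03,
        1.16153978e-03,  1.75987697e-03]), 'tau': array([ 1.49526004e-03, -5.69357264e+01, -5.00846136e+01, -6.91009882e-05,
        2.01189054e-03,  2.07558804e-05]), 'ee_pos': array([0.26356453, 0.53901923, 0.40469001]), 'tool_rot': array([-7.08286131e-01, -3.06068657e+00,  3.14509333e-05]), 'force': array([0.26589116, 0.48614692, 0.50439506]), 'torque': array([-0.00312636, -0.01184602,  0.00622812]), 'grasp_force': 0.0, 'width': 0.08562415864529357}
```

View pics/top0.png

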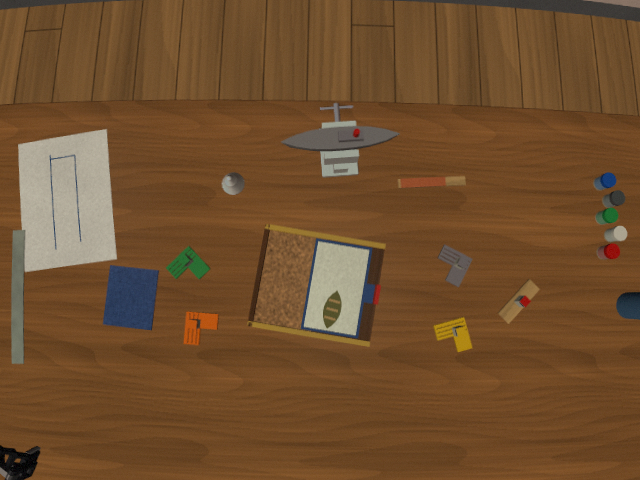

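View pics/scene0.png

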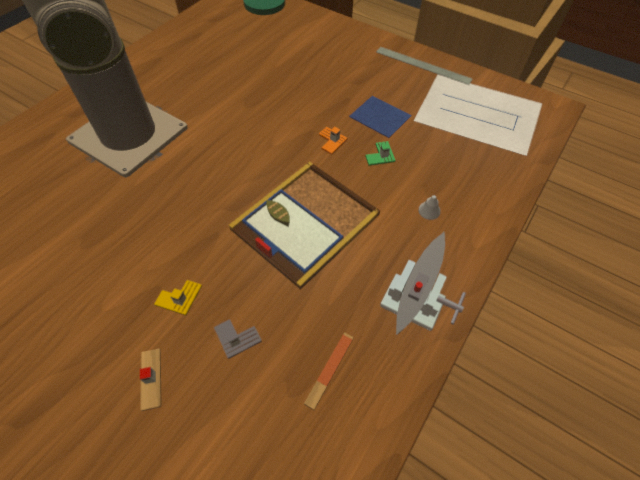

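```bash
cat >> h.py <<'E'
def tool():
    s=read_state(); R=Ro.from_rotvec(s['tool_rot']).as_matrix()
    return np.array(s['ee_pos'])*1000,R,np.degrees(np.arctan2(R[1,1],R[0,1])),s
def wrap(a,m=360): return (a+m/2)%m-m/2
def go(x,y,z=None,th=None,frm=None,period=None):
    """mm, deg; prints tool-frame deltas (xy shift first, then z with turn). frm=(x,y,z,th) to chain. period: symmetry of th"""
    p,R,t,s=tool()
    if frm is not None: p=np.array(frm[:3],float); t=frm[3]
    a=np.radians(t); Y=np.array([np.cos(a),np.sin(a)]); X=np.array([-np.sin(a),np.cos(a)])*1.0
    # tool x = y cross z(down)
    X=np.array([-Y[1],Y[0]])
    d=np.array([x,y])-p[:2]; dx,dy=d@X,d@Y
    n=max(1,int(np.ceil(max(abs(dx),abs(dy))/20)))
    print('  SHIFT tool x %.1f y %.1f mm -> %d rows of [%.4f,%.4f,0]'%(dx,dy,n,dx/20/n,dy/20/n))
    z=p[2] if z is None else z
    if th is None: th=t
    else:
        j1=np.degrees(np.arctan2(y,x))-5
        if period: 
            c=[th+k*period for k in range(-6,7)]; c=[v for v in c if abs(j1-wrap(v-0))<=135 or abs(wrap(j1-v))<=135]
            th=min(c,key=lambda v:abs(wrap(v-t)))
        cur=wrap(j1-t); 
        # go via j6 inside range
        j6e=wrap(j1-th); dj=j6e-cur; th=t-dj
    turn=-np.radians(th-t)  # about tool z
    dz=p[2]-z
    nz=max(1,int(np.ceil(max(abs(dz)/20,abs(turn)/.1475))))
    print('  Z down %.1f turn %.3f rad -> %d rows of [0,0,%.4f,0,0,%.4f]  th %.1f j6~%.0f'%(dz,turn,nz,dz/20/nz,turn/.5/nz,wrap(th),wrap(np.degrees(np.arctan2(y,x))-5-th)))
    return (x,y,z,th)
E
python3 - <<'E'
from h import *
p,R,t,s=tool();print(p,t,R.round(3))
f=go(470,0,300,74,period=180)
E
```

```text
[263.56453062 539.01922668 404.69001149] 63.94061247088285 [[-0.898  0.439 -0.   ]
 [ 0.439  0.898 -0.   ]
 [ 0.    -0.    -1.   ]]
  SHIFT tool x -422.2 y -393.5 mm -> 22 rows of [-0.9596,-0.8944,0]
  Z down 104.7 turn -0.176 rad -> 6 rows of [0,0,0.8724,0,0,-0.0585]  th 74.0 j6~-79
```

>>> servo_tool(plan=[[-0.96,-0.9,0,0,0,0],[-0.96,-0.9,0,0,0,0],[-0.96,-0.9,0,0,0,0],[-0.96,-0.9,0,0,0,0],[-0.96,-0.9,0,0,0,0],[-0.96,-0.9,0,0,0,0],[-0.96,-0.9,0,0,0,0],[-0.96,-0.9,0,0,0,0],[-0.96,-0.9,0,0,0,0],[-0.96,-0.9,0,0,0,0]], fingers=1)

```text
time: 2.2
ee_pos: [0.3572, 0.292, 0.4049]
tool_rot: [0.708, 3.06, 0.0]
force: [1.0, 0.1, 0.2]
width: 0.0853
grasp_force: 0.0
```

>>> servo_tool(plan=[[-0.96,-0.9,0,0,0,0],[-0.96,-0.9,0,0,0,0],[-0.96,-0.9,0,0,0,0],[-0.96,-0.9,0,0,0,0],[-0.96,-0.9,0,0,0,0],[-0.96,-0.9,0,0,0,0],[-0.96,-0.9,0,0,0,0],[-0.96,-0.9,0,0,0,0],[-0.96,-0.9,0,0,0,0],[-0.96,-0.9,0,0,0,0]])

```text
time: 3.2
ee_pos: [0.4506, 0.0459, 0.4049]
tool_rot: [0.708, 3.06, 0.0]
force: [-0.5, 1.1, 0.3]
width: 0.0853
grasp_force: 0.0
```

>>> servo_tool(plan=[[-0.96,-0.9,0,0,0,0],[-0.96,-0.9,0,0,0,0],[0,0,0.5,0,0,-0.12],[0,0,0.5,0,0,-0.12],[0,0,0.5,0,0,-0.12],[0,0,0,0,0,0]])

```text
time: 3.8
ee_pos: [0.4686, -0.0023, 0.3732]
tool_rot: [-0.429, -3.11, 0.0]
force: [-0.3, 0.2, -0.0]
width: 0.0855
grasp_force: 0.0
```

Run:
```python
from h import *
im,d,c=snap('wrist','w1.png'); print(tool()[0],tool()[2],c[2].round(3).tolist())
for q in['lifeboat1','tray','board']:
    for r in masks_of('wrist',q)[:2]:
        P=cloud(r['mask'],d,c); print(q,round(r['p'],2),np.round(r['position']),len(P),rect(P),np.percentile(P[:,2],[5,50,95]).round(3))
```

```text
[468.77889935  -2.27529508 374.1373082 ] 74.17964894596555 [[0.271, 0.924, 0.27, 0.399], [0.962, -0.26, -0.076, 0.017], [0.0, 0.28, -0.96, 0.343], [0.0, 0.0, 0.0, 1.0]]
lifeboat1 0.87 [236. 333.] 3147 (493.7, -2.6, 87.7, 38.1, -18.2) [0.04  0.041 0.043]
tray 0.94 [285. 329.] 29495 (534.8, -25.2, 199.0, 150.1, -8.6) [0.016 0.017 0.025]
board 0.92 [228. 441.] 37334 (547.7, 30.8, 272.5, 236.3, 81.7) [0.006 0.008 0.02 ]
board 0.59 [257.  31.] 3445 (439.1, -265.6, 76.1, 58.2, -74.3) [0.003 0.007 0.027]
```

View pics/w1.png

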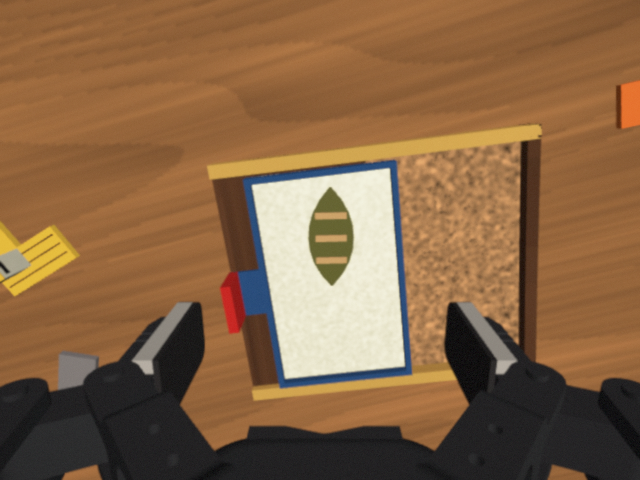

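Run:
```python
from h import *
f=go(492,-3.5,194,73,period=180)
f=go(492,-3.5,260,73,frm=f)
f=go(506,434,260,frm=f)
f=go(506,434,182,frm=f)
```

```text
SHIFT tool x -22.2 y 5.0 mm -> 2 rows of [-0.5560,0.1243,0]
  Z down 181.5 turn 0.021 rad -> 10 rows of [0,0,0.9075,0,0,0.0041]  th 73.0 j6~-78
  SHIFT tool x 0.0 y 0.0 mm -> 1 rows of [0.0000,0.0000,0]
  Z down -66.0 turn -0.000 rad -> 4 rows of [0,0,-0.8250,0,0,-0.0000]  th 73.0 j6~-78
  SHIFT tool x 114.5 y 422.5 mm -> 22 rows of [0.2603,0.9602,0]
  Z down 0.0 turn -0.000 rad -> 1 rows of [0,0,0.0000,0,0,-0.0000]  th 73.0 j6~-37
  SHIFT tool x 0.0 y 0.0 mm -> 1 rows of [0.0000,0.0000,0]
  Z down 78.0 turn -0.000 rad -> 4 rows of [0,0,0.9750,0,0,-0.0000]  th 73.0 j6~-37
```

>>> servo_tool(plan=[[-0.56,0.12,0.8,0,0,0],[-0.56,0.12,0.9,0,0,0.02],[0,0,0.92,0,0,0.02],[0,0,0.92,0,0,0],[0,0,0.92,0,0,0],[0,0,0.92,0,0,0],[0,0,0.92,0,0,0],[0,0,0.92,0,0,0],[0,0,0.92,0,0,0],[0,0,0.92,0,0,0]])

```text
time: 5.0
ee_pos: [0.4924, -0.0037, 0.1936]
tool_rot: [0.462, 3.106, 0.0]
force: [0.0, -0.1, 0.7]
width: 0.0855
grasp_force: 0.0
```

>>> servo_tool(plan=[[0,0,0,0,0,0],[0,0,0,0,0,0],[0,0,0,0,0,0],[0,0,0,0,0,0],[0,0,0,0,0,0],[0,0,0,0,0,0],[0,0,0,0,0,0]], fingers=-1, newtons=30)

```text
time: 5.7
ee_pos: [0.4928, -0.0038, 0.1951]
tool_rot: [0.461, 3.105, 0.0]
force: [-1.5, -0.3, 5.2]
width: 0.0296
grasp_force: 29.8
```

>>> servo_tool(plan=[[0,0,-0.9,0,0,0],[0,0,-0.9,0,0,0],[0,0,-0.9,0,0,0],[0,0,-0.9,0,0,0],[0.26,0.96,0,0,0,0],[0.26,0.96,0,0,0,0],[0.26,0.96,0,0,0,0],[0.26,0.96,0,0,0,0],[0.26,0.96,0,0,0,0],[0.26,0.96,0,0,0,0]])

```text
time: 6.7
ee_pos: [0.4956, 0.1164, 0.2661]
tool_rot: [0.461, 3.107, 0.0]
force: [-0.4, -0.4, -0.5]
width: 0.0297
grasp_force: 29.3
```

>>> servo_tool(plan=[[0.26,0.96,0,0,0,0],[0.26,0.96,0,0,0,0],[0.26,0.96,0,0,0,0],[0.26,0.96,0,0,0,0],[0.26,0.96,0,0,0,0],[0.26,0.96,0,0,0,0],[0.26,0.96,0,0,0,0],[0.26,0.96,0,0,0,0],[0.26,0.96,0,0,0,0],[0.26,0.96,0,0,0,0]])

```text
time: 7.7
ee_pos: [0.5016, 0.3153, 0.266]
tool_rot: [0.461, 3.107, 0.001]
force: [-0.6, -0.9, -0.2]
width: 0.0294
grasp_force: 29.3
```

>>> servo_tool(plan=[[0.26,0.96,0,0,0,0],[0.26,0.96,0,0,0,0],[0.26,0.96,0,0,0,0],[0.26,0.96,0,0,0,0],[0.26,0.96,0,0,0,0],[0.26,0.96,0,0,0,0],[0,0,0,0,0,0]])

```text
time: 8.4
ee_pos: [0.5048, 0.4357, 0.266]
tool_rot: [0.459, 3.107, 0.002]
force: [-0.8, 0.1, -0.3]
width: 0.0296
grasp_force: 29.3
```

>>> servo_tool(plan=[[0,0,0.83,0,0,0],[0,0,0.83,0,0,0],[0,0,0.83,0,0,0],[0,0,0.83,0,0,0],[0,0,0.83,0,0,0],[0,0,0,0,0,0]])

```text
time: 9.0
ee_pos: [0.5047, 0.4329, 0.1796]
tool_rot: [-0.462, -3.106, 0.003]
force: [-0.4, -1.0, 0.7]
width: 0.029
grasp_force: 29.6
```

>>> servo_tool(plan=[[0,0,0,0,0,0],[0,0,0,0,0,0],[0,0,0,0,0,0],[0,0,0,0,0,0],[0,0,-0.5,0,0,0],[0,0,-1,0,0,0],[0,0,-1,0,0,0],[0,0,-1,0,0,0],[0,0,-1,0,0,0],[0,0,-1,0,0,0]], fingers=0.2)

```text
time: 10.0
ee_pos: [0.5052, 0.4337, 0.2945]
tool_rot: [0.461, 3.107, 0.001]
force: [0.2, 0.4, -0.6]
width: 0.0512
grasp_force: 0.0
```

```bash
cat >> h.py <<'E'
def warp(m,c,z,cx,cy,half=80,res=.5):
    """mask/image -> top-down at height z (m), centred cx,cy mm; rows ~ x, cols ~ y; value at [i,j] = x=cx-half+i*res"""
    K,D,W=c; n=int(2*half/res)+1; g=np.arange(n)*res-half
    X,Y=np.meshgrid(cx+g,cy+g,indexing='ij'); P=np.c_[X.ravel(),Y.ravel(),np.full(X.size,z*1000)]/1000
    V=np.linalg.inv(W); uv,_=cv2.projectPoints(P,cv2.Rodrigues(V[:3,:3])[0],V[:3,3],K,D)
    uv=uv.reshape(n,n,2).astype(np.float32)
    return cv2.remap(m,uv[...,0],uv[...,1],cv2.INTER_LINEAR)
LP=np.array([[-23.5,-23.5],[45.5,-23.5],[45.5,9.5],[9.5,9.5],[9.5,45.5],[-23.5,45.5]])
BP=np.array([[-52.5,-16.5],[52.5,-16.5],[52.5,16.5],[-52.5,16.5]])
def fit(mask,c,poly,z=.006,half=80,res=.5,centre=None):
    """mask bool -> (x,y,yaw deg,score) of the piece"""
    if centre is None:
        v,u=np.nonzero(mask); centre=onplane([[u.mean(),v.mean()]],z,c)[0]*1000
    cx,cy=centre[0],centre[1]
    w=warp(mask.astype(np.float32),c,z,cx,cy,half,res)*2-1
    best=(-9,)
    def tr(a):
        nonlocal best
        r=np.radians(a); q=poly@np.array([[np.cos(r),np.sin(r)],[-np.sin(r),np.cos(r)]])
        S=75; T=np.zeros((2*S*1+1,)*2,np.float32) if 0 else np.zeros((int(2*S/res)+1,)*2,np.uint8)
        cv2.fillPoly(T,[np.round(((q[:,::-1]+S)/res)*16).astype(np.int32)],1,shift=4)
        m=cv2.matchTemplate(np.pad(w,60,constant_values=-1),T.astype(np.float32),cv2.TM_CCORR)
        _,mx,_,loc=cv2.minMaxLoc(m)
        x=cx-half+(loc[1]-60)*res+S; y=cy-half+(loc[0]-60)*res+S
        sc=mx/T.sum()
        if sc>best[0]: best=(sc,x,y,a)
    for a in range(-180,180,6): tr(a)
    a0=best[3]
    for a in np.arange(a0-6,a0+6.1,.75): tr(a)
    return np.round(best[1],1),np.round(best[2],1),np.round(wrap(best[3]),2),np.round(best[0],3)
HSV=dict(orange=(4,14),yellow=(22,32),green=(50,75))
def cmask(im,near,c,name):
    pass
E
python3 - <<'E'
from h import *
im,d,c=snap('top','top1.png'); print(tool()[0])
for q in['lifeboat1','mat','bar','plate1']:
    for r in masks_of('top',q)[:5]:
        if r['p']<.25: continue
        v,u=np.nonzero(r['mask']); col=np.median(im[r['mask']],0)
        o=''
        if q in('bar','plate1') : o=fit(r['mask'],c,BP if q=='bar' else LP)
        P=cloud(r['mask'],d,c); post=P[P[:,2]>.03]
        print(q,round(r['p'],2),col,rect(P),o,'post',(post.mean(0)*1000).round(1) if len(post) else '')
E
```

```text
[506.14751431 434.44534899 298.915622  ]
mat 0.64 [46. 61. 90.] (505.5, 431.9, 131.2, 112.7, -4.5)  post [479.7 387.1 218.3]
bar 0.87 [141.5 107.   64. ] (510.3, -414.7, 110.1, 38.3, -44.3) (np.float64(510.0), np.float64(-412.5), np.float64(-44.25), np.float64(0.961)) post [ 511.4 -411.3   36.6]
plate1 0.93 [97. 88. 85.] (585.5, -263.2, 73.3, 71.8, 62.7) (np.float64(590.6), np.float64(-276.3), np.float64(63.75), np.float64(0.974)) post [ 591.1 -276.7   36.9]
plate1 0.83 [ 43. 106.  49.] (572.0, 306.8, 70.1, 69.2, 44.9) (np.float64(586.7), np.float64(306.5), np.float64(135.75), np.float64(0.945)) post [586.6 306.7  36.4]
plate1 0.75 [183.  83.  19.] (443.0, 274.5, 72.4, 64.2, -88.8) (np.float64(453.9), np.float64(283.6), np.float64(175.5), np.float64(0.838)) post [453.2 283.8  36.2]
plate1 0.61 [174. 134.  21.] (433.2, -266.0, 72.9, 70.2, -77.1) (np.float64(446.3), np.float64(-273.2), np.float64(105.75), np.float64(0.955)) post [ 446.8 -272.4   36.8]
```

Run:
```python
from h import *
f=go(470,10,380,81.5,period=180)
```

```text
SHIFT tool x -89.6 y -415.4 mm -> 21 rows of [-0.2133,-0.9892,0]
  Z down -87.9 turn -0.146 rad -> 5 rows of [0,0,-0.8793,0,0,-0.0586]  th 81.5 j6~-85
```

>>> servo_tool(plan=[[-0.21,-1,-0.5,0,0,0],[-0.21,-1,-0.5,0,0,0],[-0.21,-1,-0.5,0,0,0],[-0.21,-1,-0.5,0,0,0],[-0.21,-1,-0.5,0,0,0],[-0.21,-1,-0.5,0,0,0],[-0.21,-1,-0.5,0,0,0],[-0.21,-1,-0.5,0,0,0],[-0.21,-1,0,0,0,0],[-0.21,-1,0,0,0,0]], fingers=-1)

```text
time: 11.25
ee_pos: [0.4869, 0.2292, 0.3713]
tool_rot: [-0.461, -3.106, 0.001]
force: [-0.5, 0.2, -0.3]
width: 0.0
grasp_force: 0.0
```

>>> servo_tool(plan=[[-0.21,-1,0,0,0,0],[-0.21,-1,0,0,0,0],[-0.21,-1,0,0,0,0],[-0.21,-1,0,0,0,0],[-0.21,-1,0,0,0,0],[-0.21,-1,0,0,0,0],[-0.21,-1,0,0,0,0],[-0.21,-1,0,0,0,0],[-0.21,-1,0,0,0,0],[-0.21,-1,0,0,0,0]])

```text
time: 12.25
ee_pos: [0.4688, 0.0257, 0.3709]
tool_rot: [-0.461, -3.105, 0.0]
force: [-0.0, 0.0, -0.4]
width: -0.0
grasp_force: 0.0
```

>>> servo_tool(plan=[[0,-0.8,0,0,0,-0.145],[0,0,0,0,0,-0.145],[0,0,0,0,0,0],[0,0,0,0,0,0]])

```text
time: 12.65
ee_pos: [0.4645, 0.0113, 0.3715]
tool_rot: [-0.238, -3.131, -0.0]
force: [0.6, 0.1, 0.2]
width: 0.0002
grasp_force: 0.0
```

Run:
```python
from h import *
im,d,c=snap('wrist','w2.png'); p,_,t,_=tool(); print(p,t)
np.savez('w2.npz',im=im,d=d,K=c[0],D=c[1],W=c[2])
for q in['tray','board']:
    for r in masks_of('wrist',q)[:1]:
        P=cloud(r['mask'],d,c); print(q,round(r['p'],2),np.round(r['position']),len(P),rect(P),np.percentile(P[:,2],[5,50,95]).round(3))
# rectified map of rim plane
w=warp(im,c,.02,535,20,half=180,res=1); cv2.imwrite('pics/w2top.png',w[:,:,::-1])
im,d,c=snap('scene')
for r in masks_of('scene','lifeboat1')[:2]:
    P=cloud(r['mask'],d,c); print('boat',r['p'],rect(P),np.percentile(P[:,2],[5,95]))
```

```text
[464.5404696   11.45827557 371.73190978] 81.32014714384162
tray 0.79 [252. 289.] 22868 (515.6, -31.2, 169.8, 163.7, 81.3) [0.016 0.017 0.026]
board 0.59 [240. 428.] 33557 (529.8, 31.9, 276.3, 200.2, 81.1) [0.006 0.008 0.019]
boat 0.78 (502.7, 432.7, 63.0, 48.9, 16.9) [0.00376866 0.02955133]
```

View pics/w2top.png

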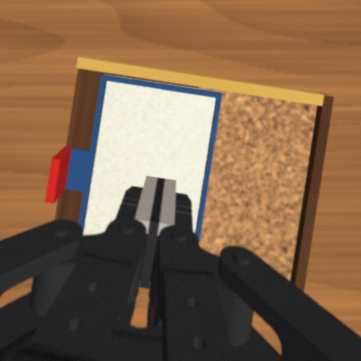

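Run:
```python
from h import *
f=go(516.5,-136,203,81.5)
f=go(534.2,-16,frm=f)
```

```text
SHIFT tool x -73.3 y -138.1 mm -> 7 rows of [-0.5232,-0.9867,0]
  Z down 169.3 turn -0.002 rad -> 9 rows of [0,0,0.9408,0,0,-0.0004]  th 81.5 j6~-101
  SHIFT tool x 0.2 y 121.3 mm -> 7 rows of [0.0017,0.8664,0]
  Z down 0.0 turn -0.000 rad -> 1 rows of [0,0,0.0000,0,0,-0.0000]  th 81.5 j6~-88
```

>>> servo_tool(plan=[[-0.52,-0.99,0,0,0,0],[-0.52,-0.99,0,0,0,0],[-0.52,-0.99,0,0,0,0],[-0.52,-0.99,0,0,0,0],[-0.52,-0.99,0,0,0,0],[-0.52,-0.99,0,0,0,0],[-0.52,-0.99,0.9,0,0,0],[0,0,0.94,0,0,0],[0,0,0.94,0,0,0],[0,0,0.94,0,0,0]])

```text
time: 13.9
ee_pos: [0.5161, -0.1368, 0.2973]
tool_rot: [-0.236, -3.133, -0.0]
force: [0.3, 0.3, 0.5]
width: -0.0001
grasp_force: 0.0
```

>>> servo_tool(plan=[[0,0,0.94,0,0,0],[0,0,0.94,0,0,0],[0,0,0.94,0,0,0],[0,0,0.94,0,0,0],[0,0,0.94,0,0,0],[0,0,0,0,0,0]])

```text
time: 14.5
ee_pos: [0.5146, -0.1359, 0.2011]
tool_rot: [-0.235, -3.128, -0.002]
force: [-2.0, 0.9, -0.2]
width: 0.0001
grasp_force: 0.0
```

>>> servo_tool(plan=[[0,0.5,0,0,0,0],[0,0.4,0,0,0,0],[0,0.4,0,0,0,0],[0,0.4,0,0,0,0],[0,0.4,0,0,0,0],[0,0.4,0,0,0,0],[0,0.4,0,0,0,0],[0,0.4,0,0,0,0],[0,0.4,0,0,0,0],[0,0.4,0,0,0,0]])

```text
time: 15.5
ee_pos: [0.5283, -0.055, 0.2041]
tool_rot: [-0.235, -3.133, 0.0]
force: [-0.4, -4.8, 4.5]
width: 0.0
grasp_force: 2.5
```

>>> servo_tool(plan=[[0,0.4,0,0,0,0],[0,0.4,0,0,0,0],[0,0.4,0,0,0,0],[0,0.3,0,0,0,0],[0,0.2,0,0,0,0],[0,0.1,0,0,0,0],[0,0,0,0,0,0]])

```text
time: 16.2
ee_pos: [0.5337, -0.0197, 0.2041]
tool_rot: [0.235, 3.133, 0.001]
force: [-0.0, 0.0, -0.3]
width: 0.0001
grasp_force: 0.0
```

Run:
```python
from h import *
im,d,c=snap('top','top2.png')
for n in ['tray']:
    for r in masks_of('top',n)[:1]:
        P=cloud(r['mask'],d,c); print(rect(P),np.percentile(P[:,2],[5,50]))
cv2.imwrite('pics/top2c.png',cv2.resize(im[200:360,220:400,::-1],None,fx=4,fy=3.7))
```

```text
(547.7, 82.1, 197.2, 123.9, -10.0) [0.00877993 0.01294793]
```

View pics/top2c.png

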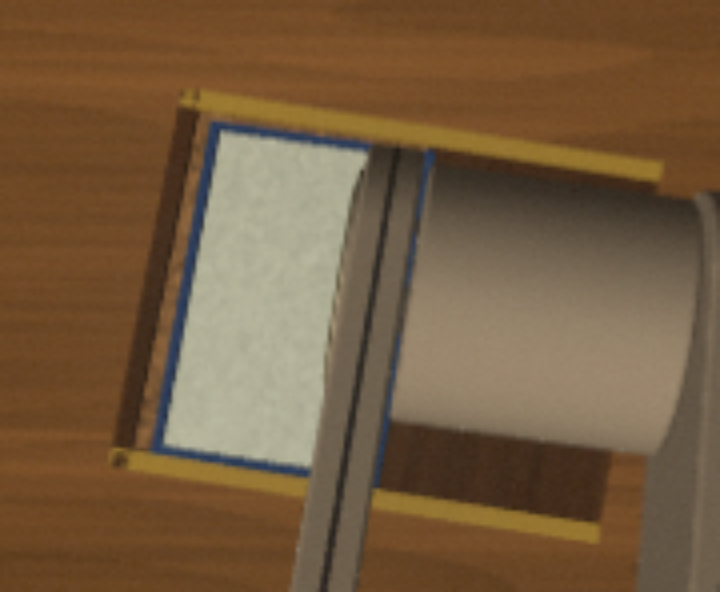

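```bash
cat >> h.py <<'E'
def trayfloor(im,d,c):
    """white floor pixels -> world mm cloud"""
    h=cv2.cvtColor(im,cv2.COLOR_RGB2HSV); m=(h[...,1]<60)&(h[...,2]>120)
    P=cloud(m,d,c)*1000; u=np.array([.148,.989]); q=(P[:,:2]-[549.2,83.9]); 
    k=(abs(q@u)<75)&(abs(q@[.989,-.148])<100)&(P[:,2]<30)&(P[:,2]>2); return P[k]
E
python3 - <<'E'
from h import *
im,d,c=snap('top'); P=trayfloor(im,d,c); u=np.array([.148,.989]); s=(P[:,:2]-[549.2,83.9])@u
for a in range(-60,60,10):
    k=(s>a)&(s<a+10); print(a,k.sum(),np.median(P[k,2]).round(1) if k.any() else '')
print(s.min(),s.max())
im,d,c=snap('scene'); P=trayfloor(im,d,c);s=(P[:,:2]-[549.2,83.9])@u
for a in range(-60,60,10):
    k=(s>a)&(s<a+10); print(a,k.sum(),np.median(P[k,2]).round(1) if k.any() else '')
E
```

```text
-60 0 
-50 0 
-40 11 14.4
-30 332 14.2
-20 404 13.8
-10 407 13.4
0 401 12.9
10 403 12.4
20 404 11.7
30 406 11.2
40 361 10.6
50 0 
-30.78443444106829 49.20954413522999
-60 114 16.6
-50 170 16.0
-40 177 15.2
-30 188 14.9
-20 175 14.3
-10 190 13.5
0 186 13.1
10 197 12.6
20 211 12.3
30 242 11.7
40 232 11.0
50 12 8.8
```

>>> servo_tool(plan=[[0,0.1,0,0,0,0],[0,0.1,0,0,0,0],[0,0.05,0,0,0,0],[0,0,0,0,0,0]])

```text
time: 16.8
ee_pos: [0.5343, -0.015, 0.204]
tool_rot: [-0.235, -3.133, 0.0]
force: [-0.3, -1.4, -0.5]
width: -0.0004
grasp_force: 0.6
```

Run:
```python
from h import *
u=np.array([.148,.989])
im,d,c=snap('scene'); P=trayfloor(im,d,c);s=(P[:,:2]-[549.2,83.9])@u
for a in range(-60,60,10):
    k=(s>a)&(s<a+10); print(a,k.sum(),np.median(P[k,2]).round(1) if k.any() else '')
```

```text
-60 72 19.5
-50 174 15.9
-40 170 15.3
-30 183 15.2
-20 178 14.1
-10 183 13.9
0 188 13.6
10 186 12.7
20 190 12.4
30 230 12.0
40 238 11.4
50 113 10.5
```

Continue in small steps.

>>> servo_tool(plan=[[0,0.1,0,0,0,0],[0,0.05,0,0,0,0],[0,0,0,0,0,0]])

```text
time: 17.15
ee_pos: [0.5347, -0.012, 0.204]
tool_rot: [-0.235, -3.132, 0.0]
force: [-0.9, -3.0, -0.7]
width: 0.0001
grasp_force: 0.9
```

```bash
cat > tz.py <<'E'
from h import *
u=np.array([.148,.989])
im,d,c=snap('scene'); P=trayfloor(im,d,c);s=(P[:,:2]-[549.2,83.9])@u
for a in (-50,-30,0,30,40,50):
    k=(s>a)&(s<a+10); print(a,k.sum(),np.median(P[k,2]).round(1) if k.any() else '')
E
python3 tz.py
```

```text
-50 146 10.8
-30 182 10.6
0 192 10.7
30 229 10.7
40 241 10.5
50 220 10.6
```

```bash
cat >> h.py <<'E'
def rows(n,r): print('   ',n,'x',r)
E
python3 - <<'E'
from h import *
p,R,t,s=tool(); print(p,t,s['joint_positions'][[0,5]])
f=go(534.7-3,-32,p[2]-0)
f=go(446.6,-272.8,243,105.75,frm=(531.7,-32,300,t))
im,d,c=snap('top')
for r in masks_of('top','plate1')[:5]:
    if r['p']<.25: continue
    print(np.median(im[r['mask']],0),fit(r['mask'],c,LP))
E
```

```text
[534.69115842 -11.99529335 204.00146216] 81.42587706863516 [-0.1183064 -1.5394524]
  SHIFT tool x -0.0 y -20.2 mm -> 2 rows of [-0.0006,-0.5057,0]
  Z down 0.0 turn -0.000 rad -> 1 rows of [0,0,0.0000,0,0,-0.0000]  th 81.4 j6~-90
  SHIFT tool x 48.2 y -250.8 mm -> 13 rows of [0.1856,-0.9646,0]
  Z down 57.0 turn -0.425 rad -> 3 rows of [0,0,0.9500,0,0,-0.2830]  th 105.8 j6~-142
[ 43. 106.  49.] (np.float64(587.7), np.float64(306.2), np.float64(133.5), np.float64(0.952))
[97. 88. 85.] (np.float64(589.6), np.float64(-276.6), np.float64(62.25), np.float64(0.95))
[183.  83.  19.] (np.float64(453.7), np.float64(283.8), np.float64(175.5), np.float64(0.946))
[174. 134.  22.] (np.float64(446.1), np.float64(-272.7), np.float64(105.75), np.float64(0.9))
```

>>> servo_tool(plan=[[0,-1,0,0,0,0],[0.19,-0.965,-0.9,0,0,0],[0.19,-0.965,-0.9,0,0,0],[0.19,-0.965,-0.9,0,0,0],[0.19,-0.965,-0.9,0,0,0],[0.19,-0.965,0,0,0,0],[0.19,-0.965,0,0,0,0],[0.19,-0.965,0,0,0,0],[0.19,-0.965,0,0,0,0],[0.19,-0.965,0,0,0,0]])

```text
time: 18.3
ee_pos: [0.472, -0.1991, 0.2764]
tool_rot: [0.235, 3.132, 0.0]
force: [-0.4, -0.7, 0.5]
width: 0.0001
grasp_force: 0.0
```

>>> servo_tool(plan=[[0.19,-0.965,0,0,0,0],[0.19,-0.965,0,0,0,0],[0.19,-0.965,0,0,0,0],[0.19,-0.965,0,0,0,0],[0,0,0.5,0,0,-0.283],[0,0,0.5,0,0,-0.283],[0,0,0.5,0,0,-0.283],[0,0,0,0,0,0]], fingers=0.4)

```text
time: 19.1
ee_pos: [0.4451, -0.2721, 0.2448]
tool_rot: [0.433, -3.11, -0.003]
force: [0.3, 0.0, 0.0]
width: 0.0598
grasp_force: 0.0
```

Run:
```python
from h import *
p,R,t,s=tool(); print(p,t,s['joint_positions'][[0,5]])
f=go(446.3,-272.8,193,105.75)
im,d,c=snap('wrist','w3.png')
for r in masks_of('wrist','plate4')[:3]:
    P=cloud(r['mask'],d,c); post=P[P[:,2]>.03]
    print(r['p'],np.median(im[r['mask']],0),fit(r['mask'],c,LP),post.mean(0)*1000)
```

```text
[ 445.08803394 -272.13769967  244.77352306] 105.86487720370178 [-0.64726228 -2.49513881]
  SHIFT tool x -1.0 y -1.0 mm -> 1 rows of [-0.0492,-0.0484,0]
  Z down 51.8 turn 0.002 rad -> 3 rows of [0,0,0.8629,0,0,0.0013]  th 105.8 j6~-142
0.74 [247. 219.  74.] (np.float64(446.1), np.float64(-272.7), np.float64(105.75), np.float64(0.985)) [ 444.86721331 -273.0264062    37.15371675]
```

View pics/w3.png

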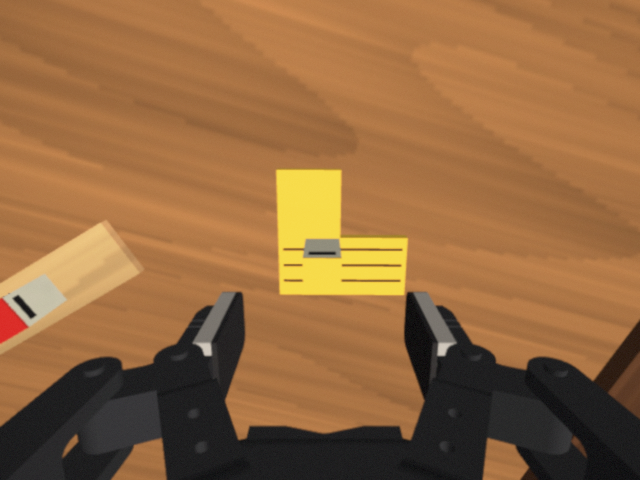

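>>> servo_tool(plan=[[-0.05,-0.04,0.86,0,0,0],[0,0,0.86,0,0,0],[0,0,0.86,0,0,0],[0,0,0,0,0,0]])

```text
time: 19.6
ee_pos: [0.446, -0.2724, 0.1929]
tool_rot: [0.425, -3.111, -0.004]
force: [0.4, 0.7, 0.1]
width: 0.0599
grasp_force: 0.0
```

>>> servo_tool(plan=[[0,0,0,0,0,0],[0,0,0,0,0,0],[0,0,0,0,0,0],[0,0,0,0,0,0],[0,0,0,0,0,0],[0,0,0,0,0,0]], fingers=-1, newtons=20)

```text
time: 20.2
ee_pos: [0.4474, -0.2736, 0.196]
tool_rot: [-0.429, 3.11, -0.003]
force: [-0.4, 0.6, 6.1]
width: 0.0176
grasp_force: 22.7
```

>>> servo_tool(plan=[[0,0,-0.25,0,0,0],[0,0,0,0,0,0],[0,0,0,0,0,0.285],[0,0,0,0,0,0.286],[0,0,0,0,0,0.286],[0,0,0,0,0,0.286],[0,0,0,0,0,0.286],[0,0,0,0,0,0.286],[0,0,0,0,0,0.286],[0,0,0,0,0,0.286]], fingers=0)

```text
time: 21.2
ee_pos: [0.4466, -0.273, 0.1994]
tool_rot: [-1.331, -2.846, -0.0]
force: [-0.3, -0.6, -0.2]
width: 0.0428
grasp_force: 0.0
```

>>> servo_tool(plan=[[0,0,0,0,0,0.286],[0,0,0,0,0,0.286],[0,0,0,0,0,0.282],[0,0,0,0,0,0]])

```text
time: 21.6
ee_pos: [0.4466, -0.273, 0.1994]
tool_rot: [-1.899, -2.503, 0.0]
force: [-0.4, 0.9, 0.1]
width: 0.043
grasp_force: 0.0
```

>>> servo_tool(plan=[[0,0,0,0,0,0],[0,0,0,0,0,0],[0,0,0,0,0,0],[0,0,0,0,0,0],[0,0,0,0,0,0]], fingers=-1, newtons=30)

```text
time: 22.1
ee_pos: [0.4467, -0.2731, 0.1995]
tool_rot: [1.895, 2.506, -0.0]
force: [0.6, -0.8, -0.2]
width: 0.0172
grasp_force: 30.3
```

Run:
```python
from h import *
p,R,t,s=tool(); print(p,t,s['joint_positions'][[0,5]],s['width'],s['force'])
```

```text
[ 446.70730056 -273.10096024  199.54369341] 15.795324661517887 [-0.64667237 -0.92234362] 0.0171547846401341 [ 0.64020236 -0.829647   -0.23346847]
```

>>> servo_tool(plan=[[0,0,0,0,0,0],[0,0,0,0,0,0],[0,0,-0.9,0,0,0],[0,0,-0.9,0,0,0],[0,0,-0.9,0,0,0],[0,0,-0.9,0,0,0],[0,0,-0.9,0,0,0],[0,0,-0.9,0,0,0],[0,0,-0.9,0,0,0],[0,0,-0.9,0,0,0]], fingers=1)

```text
time: 23.1
ee_pos: [0.4466, -0.273, 0.3442]
tool_rot: [-1.896, -2.505, -0.0]
force: [0.4, 0.1, -0.9]
width: 0.0859
grasp_force: 0.0
```

>>> servo_tool(plan=[[0,0,-0.9,0,0,0],[0,0,0,0,0,0],[0,0,0,0,0,0]])

```text
time: 23.4
ee_pos: [0.4467, -0.2731, 0.3613]
tool_rot: [1.896, 2.505, -0.0]
force: [-0.6, 0.2, -0.9]
width: 0.0857
grasp_force: 0.0
```

```bash
cat >> h.py <<'E'
def fit2(mask,c,poly,x0,z=.006,half=80,res=.25):
    """sub-mm refinement: maximise overlap of blurred template, x0=(x,y,yaw)"""
    from scipy.optimize import minimize
    w=cv2.GaussianBlur(warp(mask.astype(np.float32),c,z,x0[0],x0[1],half,res),(0,0),4)
    n=w.shape[0]
    def cost(v):
        r=np.radians(v[2]); q=poly@np.array([[np.cos(r),np.sin(r)],[-np.sin(r),np.cos(r)]])+[v[0]-x0[0],v[1]-x0[1]]
        T=np.zeros((n,n),np.uint8); cv2.fillPoly(T,[np.round((q[:,::-1]+half)/res*256).astype(np.int32)],255,cv2.LINE_AA,shift=8)
        return ((cv2.GaussianBlur(T.astype(np.float32)/255,(0,0),4)-w)**2).mean()*1e4
    o=minimize(cost,x0,method='Nelder-Mead',options=dict(initial_simplex=np.array(x0)+np.array([[0,0,0],[1.5,0,0],[0,1.5,0],[0,0,1.5]])))
    return o.x.round(2),round(o.fun,1)
E
python3 - <<'E'
from h import *
p,R,t,s=tool(); print(p,t)
im,d,c=snap('wrist','w4.png'); np.savez('w4.npz',im=im,d=d,K=c[0],D=c[1],W=c[2])
h=cv2.cvtColor(im,cv2.COLOR_RGB2HSV)
for r in masks_of('wrist','plate4')[:3]:
    P=cloud(r['mask'],d,c); post=P[P[:,2]>.03]
    a=fit(r['mask'],c,LP); print(r['p'],r['position'],np.median(im[r['mask']],0),a,fit2(r['mask'],c,LP,a[:3]),post.mean(0)*1000, np.median(P[P[:,2]<.012,2]))
print('true',446.7,-273.1,105.8)
E
```

```text
[ 446.71935702 -273.10936813  361.27828122] 15.76120422385479
0.98 [277.9, 535.7] [145. 137. 133.] (np.float64(637.9), np.float64(-293.2), np.float64(66.75), np.float64(0.965)) (array([ 638.46, -293.3 ,   67.69]), np.float64(105.3)) [ 636.77056272 -292.63511506   36.7326103 ] 0.00682409870030512
0.98 [203.2, 322.8] [244. 211.  71.] (np.float64(447.3), np.float64(-274.3), np.float64(105.75), np.float64(0.934)) (array([ 447.33, -274.22,  105.09]), np.float64(9.6)) [ 447.1640074  -273.25622051   37.29465565] 0.006846742707859843
true 446.7 -273.1 105.8
```

View pics/w4.png

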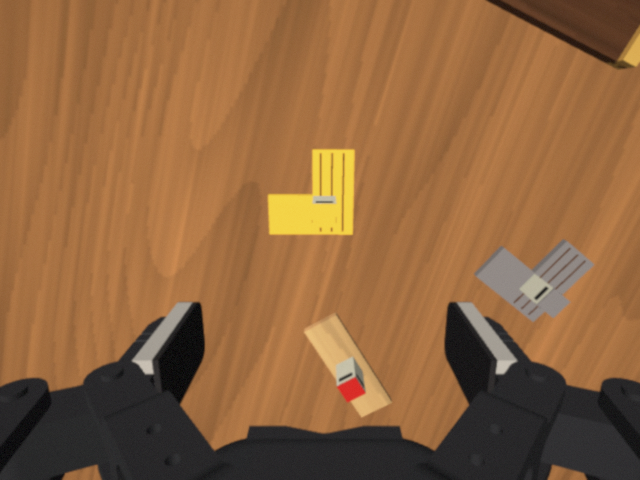

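Run:
```python
from h import *
w=np.load('w4.npz'); im=w['im']; c=(w['K'],w['D'],w['W'])
h=cv2.cvtColor(im,cv2.COLOR_RGB2HSV); m=((abs(h[...,0].astype(int)-26)<6)&(h[...,1]>110)&(h[...,2]>150)).astype(np.uint8)
m=cv2.morphologyEx(m,cv2.MORPH_CLOSE,np.ones((5,5)))
cs,_=cv2.findContours(m,cv2.RETR_EXTERNAL,cv2.CHAIN_APPROX_NONE); k=max(cs,key=cv2.contourArea)
f=np.zeros_like(m); cv2.drawContours(f,[k],-1,1,-1)
print(f.sum(),cv2.boundingRect(k),fit2(f,c,LP,(447.,-274.,105.5)))
b=fit2(f,c,LP,(447.,-274.,105.5))[0]
q=cv2.approxPolyDP(k,6,True).reshape(-1,2); print(q.tolist()); print((onplane(q,.006,c)*1000).round(1).tolist())
r=np.radians(105.8); R=np.array([[np.cos(r),np.sin(r)],[-np.sin(r),np.cos(r)]]); print((LP@R+[446.7,-273.1]).round(1).tolist())
```

```text
5219 (268, 149, 86, 86) (array([ 446.87, -273.82,  105.2 ]), np.float64(2.6))
[[353, 150], [314, 149], [313, 193], [269, 194], [269, 232], [352, 233]]
[[456.8, -224.6, 6.0], [427.2, -232.2, 6.0], [435.6, -266.0, 6.0], [401.6, -276.4, 6.0], [409.1, -307.5, 6.0], [475.7, -289.7, 6.0]]
[[475.7, -289.3], [456.9, -222.9], [425.2, -231.9], [435.0, -266.5], [400.3, -276.3], [409.3, -308.1]]
```

Run:
```python
from h import *
f=go(500,91,375,81.5)
```

```text
SHIFT tool x 335.6 y 150.4 mm -> 17 rows of [0.9871,0.4424,0]
  Z down -14.9 turn -1.147 rad -> 8 rows of [0,0,-0.0934,0,0,-0.2869]  th 81.5 j6~-76
```

>>> servo_tool(plan=[[0.987,0.442,0,0,0,0],[0.987,0.442,0,0,0,0],[0.987,0.442,0,0,0,0],[0.987,0.442,0,0,0,0],[0.987,0.442,0,0,0,0],[0.987,0.442,0,0,0,0],[0.987,0.442,0,0,0,0],[0.987,0.442,0,0,0,0],[0.987,0.442,0,0,0,0],[0.987,0.442,0,0,0,0]])

```text
time: 24.5
ee_pos: [0.4778, -0.0581, 0.36]
tool_rot: [-1.895, -2.503, 0.001]
force: [-0.3, 0.0, 0.6]
width: 0.0853
grasp_force: 0.0
```

>>> servo_tool(plan=[[0.987,0.442,0,0,0,0],[0.987,0.442,0,0,0,0],[0.987,0.442,0,0,0,0],[0.987,0.442,0,0,0,0],[0.987,0.442,0,0,0,0],[0.987,0.442,0,0,0,0],[0.987,0.442,0,0,0,0],[0,0,-0.1,0,0,-0.287],[0,0,-0.1,0,0,-0.287],[0,0,-0.1,0,0,-0.287]])

```text
time: 25.5
ee_pos: [0.4998, 0.091, 0.3659]
tool_rot: [-1.307, -2.854, 0.002]
force: [0.9, -0.4, -0.7]
width: 0.0853
grasp_force: 0.0
```

>>> servo_tool(plan=[[0,0,-0.1,0,0,-0.287],[0,0,-0.1,0,0,-0.287],[0,0,-0.1,0,0,-0.287],[0,0,-0.1,0,0,-0.287],[0,0,-0.1,0,0,-0.287],[0,0,0,0,0,0],[0,0,0,0,0,0],[0,0,0,0,0,0]])

```text
time: 26.3
ee_pos: [0.5001, 0.0907, 0.3768]
tool_rot: [-0.237, -3.132, 0.0]
force: [0.8, 0.1, -0.4]
width: 0.0854
grasp_force: 0.0
```

```bash
cat > tray.py <<'E'
from h import *
import sys
p,R,t,s=tool(); print(p,t)
im,d,c=snap('wrist',sys.argv[1]); np.savez('tray.npz',im=im,d=d,K=c[0],D=c[1],W=c[2])
h=cv2.cvtColor(im,cv2.COLOR_RGB2HSV)
m=((h[...,1]<70)&(h[...,2]>150)).astype(np.uint8)
n,l,st,_=cv2.connectedComponentsWithStats(m); i=1+np.argmax(st[1:,4]); m=(l==i).astype(np.uint8)
cs,_=cv2.findContours(m,cv2.RETR_EXTERNAL,cv2.CHAIN_APPROX_NONE); k=cv2.convexHull(max(cs,key=cv2.contourArea)); f=np.zeros_like(m); cv2.drawContours(f,[k],-1,1,-1)
q=cv2.approxPolyDP(k,6,True).reshape(-1,2); print(st[i],q.tolist())
for z in (.010,.017): print(z,(onplane(q,z,c)*1000).round(1).tolist())
IN=np.array([[-91.5,-55.5],[91.5,-55.5],[91.5,55.5],[-91.5,55.5]])
print('inner floor fit',fit2(f,c,IN,(549.,84.,-8.5),z=.010,half=130,res=.5))
# outer rim: blue + floor, top plane z=.017
b=((abs(h[...,0].astype(int)-108)<14)&(h[...,1]>120)).astype(np.uint8)|f
b=cv2.morphologyEx(b,cv2.MORPH_CLOSE,np.ones((5,5)))
b=cv2.morphologyEx(b,cv2.MORPH_OPEN,np.ones((61,61)))
print('outer fit',fit2(b,c,IN/[91.5,55.5]*[96.5,60.5],(549.,84.,-8.5),z=.017,half=130,res=.5))
E
python3 tray.py w5.png
```

```text
[500.05066404  90.67438914 376.77818275] 81.33822437759257
[  260   149   138   200 25732] [[397, 149], [388, 348], [270, 348], [260, 150]]
0.01 [[465.3, 155.5, 10.0], [646.3, 128.6, 10.0], [629.6, 19.5, 10.0], [449.3, 45.7, 10.0]]
0.017 [[464.6, 154.4, 17.0], [641.8, 128.0, 17.0], [625.4, 21.2, 17.0], [448.9, 46.9, 17.0]]
inner floor fit (array([547.27,  87.18,  -8.33]), np.float64(2.6))
outer fit (array([547.26,  87.65,  -8.52]), np.float64(14.9))
```

View pics/w5.png

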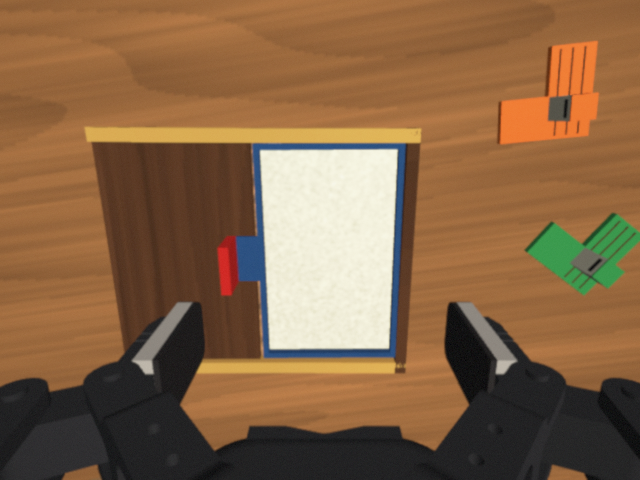

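Run:
```python
from h import *
for n in('top','scene'):
    im,d,c=snap(n)
    h=cv2.cvtColor(im,cv2.COLOR_RGB2HSV); m=((abs(h[...,0].astype(int)-24)<6)&(h[...,1]>170)&(h[...,2]>110)).astype(np.uint8)
    m=cv2.morphologyEx(m,cv2.MORPH_CLOSE,np.ones((5,5)))
    V=np.linalg.inv(c[2]); uv=cv2.projectPoints(np.array([[.4467,-.2731,.006]]),cv2.Rodrigues(V[:3,:3])[0],V[:3,3],c[0],c[1])[0].ravel()
    q=np.zeros_like(m); cv2.circle(q,tuple(int(v) for v in uv),40 if n=='top' else 60,1,-1); m&=q
    cs,_=cv2.findContours(m,cv2.RETR_EXTERNAL,cv2.CHAIN_APPROX_NONE); k=max(cs,key=cv2.contourArea); f=np.zeros_like(m); cv2.drawContours(f,[k],-1,1,-1)
    print(n,f.sum(),fit2(f,c,LP,(447.,-274.,105.5)))
w=np.load('tray.npz'); c=(w['K'],w['D'],w['W']); im=w['im']
r=warp(im,c,.018,541,27,half=150,res=.5)
hh=cv2.cvtColor(r,cv2.COLOR_RGB2HSV); m=((abs(hh[...,0].astype(int)-22)<4)&(hh[...,1]>130)&(hh[...,2]>170)).astype(np.uint8)
n,l,st,_=cv2.connectedComponentsWithStats(m)
for i in range(1,n):
    if st[i,4]>1500:
        v,u=np.nonzero(l==i); print(st[i],[round(x/2,1) for x in cv2.minAreaRect(np.float32(np.c_[v,u]))[0]],cv2.minAreaRect(np.float32(np.c_[v,u]))[1:],cv2.fitLine(np.float32(np.c_[v,u]),cv2.DIST_HUBER,0,.01,.01).ravel()[:2], )
```

```text
top 794 (array([ 447.11, -274.13,  105.83]), np.float64(22.4))
scene 941 (array([ 446.97, -273.98,  105.57]), np.float64(127.5))
[   78    43   516    99 11153] [45.9, 167.8] ((520.1876220703125, 22.276378631591797), 81.25383758544922) [0.15159921 0.98844206]
[ 146  477  366   75 7832] [256.7, 164.4] ((366.9944152832031, 23.056568145751953), 81.27079010009766) [0.15115827 0.9885096 ]
```

```bash
cat >> h.py <<'E'
TR=[546.8,87.7,-8.2]
SL=dict(S1=(-65,-29,0),S2=(-43,29,180),S3=(7,-29,0),S4=(29,29,180),SB=(72,0,90))
def slot(n,TR=TR):
    a,b,r=SL[n]; q=np.radians(TR[2]); return TR[0]+a*np.cos(q)-b*np.sin(q),TR[1]+a*np.sin(q)+b*np.cos(q),wrap(TR[2]+r)
E
python3 - <<'E'
from h import *
print('to yellow'); f=go(446.7,-273.1,199.5,15.8)
x,y,w=slot('S1'); print(x,y,w)
f=go(x,y,230,-98.2,frm=(446.7,-273.1,260,15.8))
E
```

```text
to yellow
  SHIFT tool x -1.3 y -367.7 mm -> 19 rows of [-0.0033,-0.9676,0]
  Z down 177.7 turn 1.146 rad -> 9 rows of [0,0,0.9874,0,0,0.2546]  th 15.8 j6~-52
478.3283059135338 68.26736999453237 -8.199999999999989
  SHIFT tool x 319.9 y 123.4 mm -> 16 rows of [0.9996,0.3856,0]
  Z down 30.0 turn 1.990 rad -> 14 rows of [0,0,0.1071,0,0,0.2842]  th -98.2 j6~101
```

>>> servo_tool(plan=[[0,-0.968,0,0,0,0],[0,-0.968,0,0,0,0],[0,-0.968,0,0,0,0],[0,-0.968,0,0,0,0],[0,-0.968,0,0,0,0],[0,-0.968,0,0,0,0],[0,-0.968,0,0,0,0],[0,-0.968,0,0,0,0],[0,-0.968,0,0,0,0],[0,-0.968,0,0,0,0]], fingers=0.3)

```text
time: 27.45
ee_pos: [0.4715, -0.1016, 0.3775]
tool_rot: [0.234, 3.133, 0.0]
force: [1.1, -1.1, -0.9]
width: 0.0553
grasp_force: 0.0
```

>>> servo_tool(plan=[[0,-0.968,0,0,0,0],[0,-0.968,0,0,0,0],[0,-0.968,0,0,0,0],[0,-0.968,0,0,0,0],[0,-0.968,0,0,0,0],[0,-0.968,0,0,0,0],[0,-0.968,0,0,0,0],[0,-0.968,0,0,0,0],[0,-0.968,0,0,0,0],[0,0,0.8,0,0,0.27]])

```text
time: 28.45
ee_pos: [0.4462, -0.2756, 0.3637]
tool_rot: [0.447, 3.106, -0.005]
force: [-0.0, 0.4, 0.3]
width: 0.0554
grasp_force: 0.0
```

>>> servo_tool(plan=[[0,0,0.8,0,0,0.288],[0,0,0.8,0,0,0.288],[0,0,0.8,0,0,0.288],[0,0,0.8,0,0,0.288],[0,0,0.8,0,0,0.288],[0,0,0.8,0,0,0.288],[0,0,0.8,0,0,0.288],[0,0,0,0,0,0],[0,0,0,0,0,0]])

```text
time: 29.35
ee_pos: [0.446, -0.2731, 0.2495]
tool_rot: [-1.885, -2.513, -0.0]
force: [0.8, -0.3, 0.8]
width: 0.0558
grasp_force: 0.0
```

Run:
```python
from h import *
p,R,t,s=tool();print(p,t); f=go(446.7,-273.1,199.5,15.8)
```

```text
[ 445.98240716 -273.11111881  249.52847951] 16.258539517331645
  SHIFT tool x -0.2 y 0.7 mm -> 1 rows of [-0.0095,0.0346,0]
  Z down 50.0 turn 0.008 rad -> 3 rows of [0,0,0.8338,0,0,0.0053]  th 15.8 j6~-52
```

Descend, grip, lift, and carry to above the tray.

>>> servo_tool(plan=[[-0.01,0.035,0.83,0,0,0.016],[0,0,0.83,0,0,0],[0,0,0.83,0,0,0],[0,0,0,0,0,0]])

```text
time: 29.75
ee_pos: [0.4462, -0.2727, 0.1986]
tool_rot: [-1.894, -2.503, 0.0]
force: [-1.2, -0.6, -0.4]
width: 0.0555
grasp_force: 0.0
```

>>> servo_tool(plan=[[0,0,0,0,0,0],[0,0,0,0,0,0],[0,0,0,0,0,0],[0,0,0,0,0,0],[0,0,0,0,0,0],[0,0,-1,0,0,0],[0,0,-1,0,0,0],[0,0,-1,0,0,0],[0,0,0,0,0,0]], fingers=-1, newtons=50)

```text
time: 30.65
ee_pos: [0.448, -0.274, 0.2634]
tool_rot: [1.896, 2.497, 0.0]
force: [0.1, -0.3, -0.1]
width: 0.0163
grasp_force: 49.1
```

>>> servo_tool(plan=[[1,0.386,0,0,0,0],[1,0.386,0,0,0,0],[1,0.386,0,0,0,0],[1,0.386,0,0,0,0],[1,0.386,0,0,0,0],[1,0.386,0,0,0,0],[1,0.386,0,0,0,0],[1,0.386,0,0,0,0],[1,0.386,0,0,0,0],[1,0.386,0,0,0,0]])

```text
time: 31.65
ee_pos: [0.4671, -0.0588, 0.2588]
tool_rot: [-1.899, -2.502, 0.001]
force: [0.1, 0.6, -0.1]
width: 0.0161
grasp_force: 49.0
```

>>> servo_tool(plan=[[1,0.386,0,0,0,0],[1,0.386,0,0,0,0],[1,0.386,0,0,0,0],[1,0.386,0,0,0,0],[1,0.386,0,0,0,0],[1,0.386,0,0,0,0],[0,0,0,0,0,0.284],[0,0,0,0,0,0.284],[0,0,0,0,0,0.284],[0,0,0,0,0,0.284]])

```text
time: 32.65
ee_pos: [0.4794, 0.0684, 0.2587]
tool_rot: [-2.529, -1.862, 0.001]
force: [-0.3, 0.5, -0.3]
width: 0.016
grasp_force: 49.0
```

>>> servo_tool(plan=[[0,0,0,0,0,0.284],[0,0,0,0,0,0.284],[0,0,0,0,0,0.284],[0,0,0,0,0,0.284],[0,0,0,0,0,0.284],[0,0,0,0,0,0.284],[0,0,0,0,0,0.284],[0,0,0,0,0,0.284],[0,0,0,0,0,0.284],[0,0,0,0,0,0.284]])

```text
time: 33.65
ee_pos: [0.4794, 0.0683, 0.2587]
tool_rot: [3.133, -0.237, -0.002]
force: [-0.5, 0.4, 0.1]
width: 0.0162
grasp_force: 49.0
```

>>> servo_tool(plan=[[0,0,0,0,0,0],[0,0,0,0,0,0]])

```text
time: 33.85
ee_pos: [0.4795, 0.0683, 0.2591]
tool_rot: [3.134, -0.221, -0.001]
force: [0.1, 0.6, -0.3]
width: 0.0162
grasp_force: 49.0
```

Run:
```python
from h import *
p,R,t,s=tool();print(p,t); x,y,w=slot('S1'); f=go(x,y,210,-98.2)
im,d,c=snap('wrist','w6.png')
```

```text
[479.54308351  68.25390979 259.08790432] -98.07060844401413
  SHIFT tool x -1.2 y 0.2 mm -> 1 rows of [-0.0602,0.0079,0]
  Z down 49.1 turn 0.002 rad -> 3 rows of [0,0,0.8181,0,0,0.0015]  th -98.2 j6~101
```

View pics/w6.png

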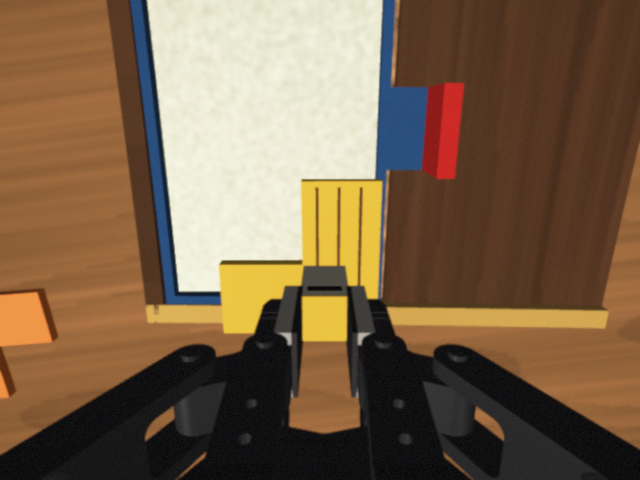

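>>> servo_tool(plan=[[-0.06,0.01,0.8,0,0,0.004],[0,0,0.8,0,0,0],[0,0,0.5,0,0,0],[0,0,0.3,0,0,0],[0,0,0,0,0,0],[0,0,0,0,0,0]])

```text
time: 34.5
ee_pos: [0.4788, 0.0683, 0.212]
tool_rot: [-3.133, 0.229, -0.001]
force: [0.4, 0.6, -0.3]
width: 0.0165
grasp_force: 49.0
```

Run:
```python
from h import *
p,R,t,s=tool();print(p,t,s['force']); x,y,w=slot('S1'); f=go(x,y,209.5,-98.2)
f=go(590,82,frm=(p[0],p[1],376,t))
```

```text
[478.84436242  68.2713107  212.0026582 ] -98.37606596889908 [ 0.42101225  0.55807583 -0.29427871]
  SHIFT tool x -0.5 y 0.1 mm -> 1 rows of [-0.0255,0.0040,0]
  Z down 2.5 turn -0.003 rad -> 1 rows of [0,0,0.1251,0,0,-0.0061]  th -98.2 j6~101
  SHIFT tool x 108.0 y -29.8 mm -> 6 rows of [0.8998,-0.2481,0]
  Z down 0.0 turn -0.000 rad -> 1 rows of [0,0,0.0000,0,0,-0.0000]  th -98.4 j6~101
```

>>> servo_tool(plan=[[-0.02,0,0.1,0,0,0],[0,0,0,0,0,0]])

```text
time: 34.7
ee_pos: [0.4789, 0.0683, 0.2114]
tool_rot: [-3.133, 0.23, -0.003]
force: [-6.1, 0.1, 13.9]
width: 0.0164
grasp_force: 50.6
```

>>> servo_tool(plan=[[0,0,0,0,0,0],[0,0,0,0,0,0],[0,0,-0.5,0,0,0],[0,0,-1,0,0,0],[0,0,-1,0,0,0],[0.9,-0.25,-1,0,0,0],[0.9,-0.25,-1,0,0,0],[0.9,-0.25,-1,0,0,0],[0.9,-0.25,-1,0,0,0],[0.9,-0.25,-1,0,0,0]], fingers=-0.2)

```text
time: 35.7
ee_pos: [0.5714, 0.0799, 0.3611]
tool_rot: [-3.133, 0.231, -0.0]
force: [-0.3, -0.2, 0.4]
width: 0.0342
grasp_force: 0.0
```

>>> servo_tool(plan=[[0.9,-0.25,-0.8,0,0,0],[0,0,0,0,0,0],[0,0,0,0,0,0],[0,0,0,0,0,0]], fingers=1)

```text
time: 36.1
ee_pos: [0.5884, 0.0821, 0.3743]
tool_rot: [3.133, -0.231, -0.004]
force: [0.3, 0.4, 0.6]
width: 0.0853
grasp_force: 0.0
```

```bash
cat >> h.py <<'E'
COL=dict(yellow=(26,6,110,150),orange=(10,5,150,120),green=(64,14,100,70),grey=None)
def colfill(im,name,near=None,c=None,z=.006,rad=70):
    h=cv2.cvtColor(im,cv2.COLOR_RGB2HSV); H,t,s,v=COL[name]
    m=((abs(h[...,0].astype(int)-H)<t)&(h[...,1]>s)&(h[...,2]>v)).astype(np.uint8)
    m=cv2.morphologyEx(m,cv2.MORPH_CLOSE,np.ones((5,5)))
    if near is not None:
        V=np.linalg.inv(c[2]); uv=cv2.projectPoints(np.array([[near[0]/1e3,near[1]/1e3,z]]),cv2.Rodrigues(V[:3,:3])[0],V[:3,3],c[0],c[1])[0].ravel()
        q=np.zeros_like(m); cv2.circle(q,tuple(int(v) for v in uv),rad,1,-1); m&=q
    cs,_=cv2.findContours(m,cv2.RETR_EXTERNAL,cv2.CHAIN_APPROX_NONE); k=max(cs,key=cv2.contourArea); f=np.zeros_like(m); cv2.drawContours(f,[k],-1,1,-1)
    return f
def trayfit(im,c,x0=(547.,87.5,-8.4)):
    """outer rim polygon from blue pixels in rectified rim plane: edges by robust line fits"""
    r=warp(im,c,.017,x0[0],x0[1],half=130,res=.25); h=cv2.cvtColor(r,cv2.COLOR_RGB2HSV)
    b=((abs(h[...,0].astype(int)-110)<14)&(h[...,1]>110)&(h[...,2]>40)).astype(np.uint8)
    a=np.radians(x0[2]); g=np.arange(b.shape[0])*.25-130; v,u=np.nonzero(b); X,Y=g[v],g[u]
    lx=X*np.cos(a)+Y*np.sin(a); ly=-X*np.sin(a)+Y*np.cos(a)
    out={}
    for n,(k,p,q) in dict(xm=(abs(lx+94)<7,ly,lx),xp=(abs(lx-94)<7,ly,lx),ym=(abs(ly+58)<7,lx,ly),yp=(abs(ly-58)<7,lx,ly)).items():
        k=k&(abs(p)<(45 if n[0]=='x' else 85))
        if k.sum()<300: out[n]=None; continue
        # centre line of the visible rim strip per bin
        bins=np.round(p[k]/2).astype(int); P=np.array([[bb*2,np.median(q[k][bins==bb]),np.ptp(q[k][bins==bb])] for bb in np.unique(bins) if (bins==bb).sum()>20])
        f=np.polyfit(P[:,0],P[:,1],1); f=np.polyfit(*P[abs(P[:,1]-np.polyval(f,P[:,0]))<1.2,:2].T,1)
        out[n]=(round(f[1],2),round(np.degrees(f[0]),2),len(P),round(np.median(P[:,2]),1))
    return out
E
python3 - <<'E'
from h import *
p,R,t,s=tool();print(p,t)
im,d,c=snap('wrist','w7.png'); np.savez('w7.npz',im=im,d=d,K=c[0],D=c[1],W=c[2])
x,y,w=slot('S1'); f=colfill(im,'yellow',(x,y),c,.016,110); print('slot',x,y,w,'yellow',fit2(f,c,LP,(x,y,w),z=.016))
print(trayfit(im,c))
for r in masks_of('wrist','plate1')[:5]:
    if r['p']>.3: print(np.median(im[r['mask']],0),fit(r['mask'],c,LP))
E
```

```text
[588.3999733   82.07630927 374.30887191] -98.431680297367
slot 478.3283059135338 68.26736999453237 -8.199999999999989 yellow (array([478.85,  68.68,  -8.34]), np.float64(28.1))
{'xm': (np.float64(-93.47), np.float64(1.54), 45, np.float64(6.0)), 'xp': (np.float64(94.43), np.float64(-0.08), 45, np.float64(3.5)), 'ym': (np.float64(-57.82), np.float64(0.03), 85, np.float64(4.1)), 'yp': (np.float64(58.13), np.float64(-0.09), 85, np.float64(4.7))}
[228. 125.  57.] (np.float64(447.8), np.float64(316.3), np.float64(-150.0), np.float64(-0.825))
[ 84. 175.  97.] (np.float64(587.0), np.float64(306.7), np.float64(134.25), np.float64(0.999))
[238. 202.  67.] (np.float64(475.1), np.float64(68.1), np.float64(-7.5), np.float64(0.981))
```

View pics/w7.png

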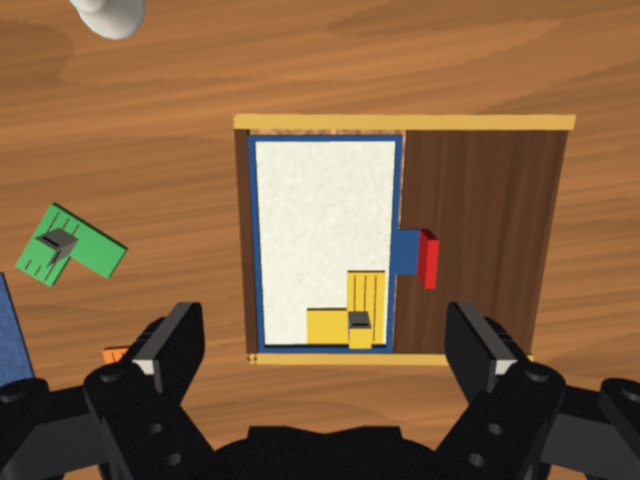

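```bash
sed -i 's/^TR=.*/TR=[547.1,87.6,-8.3]/' h.py
python3 - <<'E'
from h import *
f=go(587.2,306.4,201,-45.75)
f=go(587.2,306.4,201,44.25,frm=f)
x,y,w=slot('S4');print(x,y,w)
f=go(x,y,211,81.7,frm=(587.2,306.4,260,44.25))
E
```

```text
SHIFT tool x -34.1 y -221.7 mm -> 12 rows of [-0.1421,-0.9238,0]
  Z down 173.4 turn -0.919 rad -> 9 rows of [0,0,0.9633,0,0,-0.2043]  th -45.8 j6~68
  SHIFT tool x 0.0 y 0.0 mm -> 1 rows of [0.0000,0.0000,0]
  Z down 0.0 turn -1.571 rad -> 11 rows of [0,0,0.0000,0,0,-0.2856]  th 44.2 j6~-22
579.9825777120283 112.10991805397188 171.7
  SHIFT tool x -134.1 y -140.7 mm -> 8 rows of [-0.8383,-0.8796,0]
  Z down 49.0 turn -0.654 rad -> 5 rows of [0,0,0.4900,0,0,-0.2615]  th 81.7 j6~-76
```

>>> servo_tool(plan=[[-0.142,-0.924,0,0,0,0],[-0.142,-0.924,0,0,0,0],[-0.142,-0.924,0,0,0,0],[-0.142,-0.924,0,0,0,0],[-0.142,-0.924,0,0,0,0],[-0.142,-0.924,0,0,0,0],[-0.142,-0.924,0,0,0,0],[-0.142,-0.924,0,0,0,0],[-0.142,-0.924,0,0,0,0],[-0.142,-0.924,0,0,0,0]], fingers=0.4)

```text
time: 37.2
ee_pos: [0.5883, 0.2706, 0.3756]
tool_rot: [3.133, -0.231, -0.0]
force: [0.5, -0.2, -0.6]
width: 0.0599
grasp_force: 0.0
```

>>> servo_tool(plan=[[-0.142,-0.924,0,0,0,0],[-0.142,-0.924,0,0,0,0],[0,0,0.96,0,0,-0.23],[0,0,0.96,0,0,-0.23],[0,0,0.96,0,0,-0.23],[0,0,0.96,0,0,-0.23],[0,0,0.96,0,0,-0.23],[0,0,0.96,0,0,-0.23],[0,0,0.96,0,0,-0.23],[0,0,0.96,0,0,-0.23]])

```text
time: 38.2
ee_pos: [0.5882, 0.3073, 0.2212]
tool_rot: [2.907, 1.191, -0.0]
force: [0.5, -0.2, 0.5]
width: 0.0597
grasp_force: 0.0
```

>>> servo_tool(plan=[[0,0,0.96,0,0,0],[0,0,0,0,0,0],[0,0,0,0,0,0]])

```text
time: 38.5
ee_pos: [0.5881, 0.307, 0.2027]
tool_rot: [2.91, 1.184, -0.002]
force: [-0.3, 0.7, 1.6]
width: 0.0598
grasp_force: 0.0
```

>>> servo_tool(plan=[[0,0,0,0,0,0],[0,0,0,0,0,0],[0,0,0,0,0,0],[0,0,0,0,0,0],[0,0,0,0,0,0],[0,0,0,0,0,0]], fingers=-1, newtons=20)

```text
time: 39.1
ee_pos: [0.5887, 0.3068, 0.2043]
tool_rot: [-2.91, -1.184, -0.003]
force: [-1.1, 0.5, 5.9]
width: 0.0172
grasp_force: 21.5
```

>>> servo_tool(plan=[[0,0,-0.2,0,0,0],[0,0,0,0,0,0],[0,0,0,0,0,-0.285],[0,0,0,0,0,-0.286],[0,0,0,0,0,-0.286],[0,0,0,0,0,-0.286],[0,0,0,0,0,-0.286],[0,0,0,0,0,-0.286],[0,0,0,0,0,-0.286],[0,0,0,0,0,-0.286]], fingers=0)

```text
time: 40.1
ee_pos: [0.5881, 0.3064, 0.2066]
tool_rot: [-1.799, -2.575, 0.001]
force: [-0.7, 0.7, 0.4]
width: 0.0421
grasp_force: 0.0
```

>>> servo_tool(plan=[[0,0,0,0,0,-0.286],[0,0,0,0,0,-0.286],[0,0,0,0,0,-0.282],[0,0,0,0,0,0],[0,0,0,0,0,0]])

```text
time: 40.6
ee_pos: [0.5881, 0.3064, 0.2067]
tool_rot: [-1.227, -2.892, 0.0]
force: [-0.5, -0.2, 0.3]
width: 0.0428
grasp_force: 0.0
```

>>> servo_tool(plan=[[0,0,0,0,0,0],[0,0,0,0,0,0],[0,0,0,0,0,0],[0,0,0,0,0,0],[0,0,0,0,0,0],[0,0,0,0,0,0]], fingers=-1, newtons=50)

```text
time: 41.2
ee_pos: [0.5882, 0.3065, 0.207]
tool_rot: [1.221, 2.894, -0.0]
force: [-1.0, -0.7, 2.1]
width: 0.0151
grasp_force: 48.9
```

Run:
```python
from h import *
p,R,t,s=tool();print(p,t,s['force'],s['width'])
x,y,w=slot('S4')
f=go(x,y,p[2]+10,81.7,frm=(p[0],p[1],p[2]+60,t))
```

```text
[588.22029432 306.50009128 207.00693678] 44.2513867343622 [-0.95919222 -0.74727721  2.0580956 ] 0.01508054732571133
  SHIFT tool x -133.5 y -141.5 mm -> 8 rows of [-0.8343,-0.8847,0]
  Z down 50.0 turn -0.654 rad -> 5 rows of [0,0,0.5000,0,0,-0.2614]  th 81.7 j6~-76
```

>>> servo_tool(plan=[[0,0,-1,0,0,0],[0,0,-1,0,0,0],[0,0,-1,0,0,0],[-0.834,-0.885,0,0,0,0],[-0.834,-0.885,0,0,0,0],[-0.834,-0.885,0,0,0,0],[-0.834,-0.885,0,0,0,0],[-0.834,-0.885,0,0,0,0],[-0.834,-0.885,0,0,0,0],[-0.834,-0.885,0,0,0,0]])

```text
time: 42.2
ee_pos: [0.5807, 0.1355, 0.2666]
tool_rot: [-1.221, -2.894, 0.0]
force: [0.3, -0.3, -0.5]
width: 0.0151
grasp_force: 48.9
```

>>> servo_tool(plan=[[-0.834,-0.885,0,0,0,0],[0,0,0,0,0,-0.2615],[0,0,0,0,0,-0.2615],[0,0,0,0,0,-0.2615],[0,0,0,0,0,-0.2615],[0,0,0,0,0,-0.2615],[0,0,0.5,0,0,0],[0,0,0,0,0,0],[0,0,0,0,0,0],[0,0,0,0,0,0]])

```text
time: 43.2
ee_pos: [0.5799, 0.1121, 0.2567]
tool_rot: [-0.23, -3.133, 0.0]
force: [-0.8, 0.3, -1.2]
width: 0.0147
grasp_force: 48.9
```

Run:
```python
from h import *
p,R,t,s=tool();print(p,t,s['force'],s['width'],s['grasp_force'])
x,y,w=slot('S4')
f=go(x,y,217,81.7)
im,d,c=snap('wrist')
f=colfill(im,'green'); # in-hand plate pose
z=(p[2]-201)/1000+.001; print(fit2(f,c,LP,(p[0],p[1],t+90),z=z), 'expected',p[:2],t+90,z)
```

```text
[579.88536184 112.12515412 256.68617933] 81.61269744917426 [-0.77215742  0.30454599 -1.20417285] 0.014658566490679007 48.890971541404724
  SHIFT tool x -0.1 y -0.0 mm -> 1 rows of [-0.0049,-0.0000,0]
  Z down 39.7 turn -0.002 rad -> 2 rows of [0,0,0.9922,0,0,-0.0015]  th 81.7 j6~-76
(array([577.41, 112.37, 172.56]), np.float64(419.0)) expected [579.88536184 112.12515412] 171.61269744917428 0.056686179325837374
```

>>> servo_tool(plan=[[0,0,0.95,0,0,0],[0,0,0.5,0,0,0],[0,0,0.3,0,0,0],[0,0,0.15,0,0,0],[0,0,0,0,0,0]])

```text
time: 43.75
ee_pos: [0.5798, 0.1121, 0.2186]
tool_rot: [-0.227, -3.133, 0.0]
force: [0.3, -0.3, -0.2]
width: 0.0154
grasp_force: 48.9
```

>>> servo_tool(plan=[[0,0,0.07,0,0,0],[0,0,0,0,0,0]])

```text
time: 43.95
ee_pos: [0.5802, 0.1121, 0.2179]
tool_rot: [0.227, 3.133, 0.0]
force: [-0.3, -0.4, -0.5]
width: 0.015
grasp_force: 48.9
```

>>> servo_tool(plan=[[0,0,0.08,0,0,0],[0,0,0,0,0,0]])

```text
time: 44.15
ee_pos: [0.5803, 0.1121, 0.2169]
tool_rot: [0.227, 3.132, -0.0]
force: [-2.5, -1.3, 4.2]
width: 0.0153
grasp_force: 49.6
```

>>> servo_tool(plan=[[0,0,0,0,0,0],[0,0,0,0,0,0],[0,0,-0.5,0,0,0],[0,0,-1,0,0,0],[0,0,-1,0,0,0],[0,0,-1,0,0,0],[0,0,-1,0,0,0],[0,0,-1,0,0,0],[0,0,-1,0,0,0],[0,0,-1,0,0,0]], fingers=-0.2)

```text
time: 45.15
ee_pos: [0.5798, 0.1121, 0.3675]
tool_rot: [0.227, 3.133, 0.0]
force: [1.2, 0.0, 0.5]
width: 0.0343
grasp_force: 0.0
```

>>> servo_tool(plan=[[1,0,0,0,0,0],[1,0,0,0,0,0],[1,0,0,0,0,0],[1,0,0,0,0,0],[0,0,0,0,0,0],[0,0,0,0,0,0]], fingers=1)

```text
time: 45.75
ee_pos: [0.5008, 0.1237, 0.3667]
tool_rot: [0.226, 3.132, 0.0]
force: [0.8, -0.5, 0.4]
width: 0.0851
grasp_force: 0.0
```

```bash
cat > look.py <<'E'
from h import *
import sys
p,R,t,s=tool();print(p,t)
im,d,c=snap('wrist',sys.argv[1]); np.savez('look.npz',im=im,d=d,K=c[0],D=c[1],W=c[2])
print(trayfit(im,c))
for n,sl in [a.split(':') for a in sys.argv[2:]]:
    x,y,w=slot(sl)
    f=colfill(im,n,(x,y),c,.016,110); r=fit2(f,c,LP,(x,y,w),z=.016)
    a=np.radians(-8.4); q=r[0][:2]-[547,87.5]; print(n,sl,r,'local to (547,87.5,-8.4):',round(q[0]*np.cos(a)+q[1]*np.sin(a),2),round(-q[0]*np.sin(a)+q[1]*np.cos(a),2),'yaw rel',round(wrap(r[0][2]+8.4),2),'ideal',SL[sl])
cv2.imwrite('pics/'+sys.argv[1].replace('.','r.'),warp(im,c,.016,547,87,half=110,res=.4)[:,:,::-1])
im,d,c=snap('top')
for q in('plate1','bar'):
  for r in masks_of('top',q)[:5]:
    if r['p']>.3: print(q,np.median(im[r['mask']],0),fit(r['mask'],c,BP if q=='bar' else LP))
E
python3 look.py w8.png yellow:S1 green:S4
```

```text
[500.76942727 123.72248841 366.73187836] 81.7393704135107
{'xm': (np.float64(-94.02), np.float64(0.18), 45, np.float64(3.4)), 'xp': (np.float64(92.56), np.float64(0.08), 45, np.float64(6.7)), 'ym': (np.float64(-58.0), np.float64(0.17), 85, np.float64(5.3)), 'yp': (np.float64(58.09), np.float64(-0.05), 85, np.float64(4.3))}
yellow S1 (array([479.23,  68.42,  -8.1 ]), np.float64(2.9)) local to (547,87.5,-8.4): -64.26 -28.78 yaw rel 0.3 ideal (-65, -29, 0)
green S4 (array([580.43, 111.7 , 171.14]), np.float64(25.6)) local to (547,87.5,-8.4): 29.54 28.82 yaw rel 179.54 ideal (29, 29, 180)
plate1 [181. 142.  31.] (np.float64(489.7), np.float64(42.8), np.float64(46.5), np.float64(-0.176))
plate1 [98. 90. 87.] (np.float64(639.1), np.float64(-294.1), np.float64(66.75), np.float64(0.925))
plate1 [ 50. 114.  57.] (np.float64(582.8), np.float64(85.4), np.float64(63.75), np.float64(-0.291))
bar [146. 111.  66.] (np.float64(509.7), np.float64(-412.6), np.float64(-44.25), np.float64(0.915))
```

View pics/w8r.png

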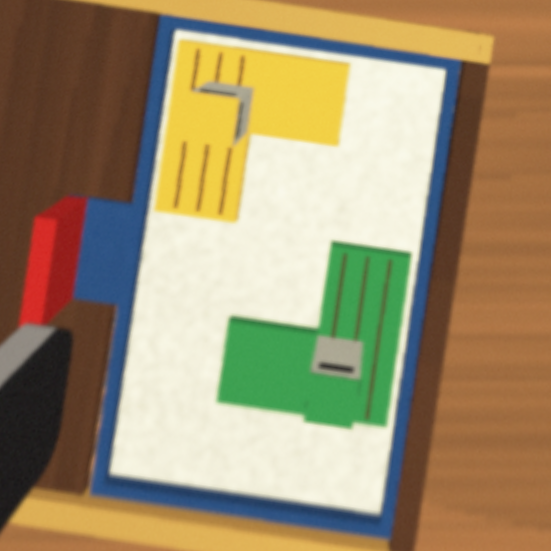

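Run:
```python
from h import *
f=go(453.7,283.8,206,85.5)
w=np.load('look.npz'); c=(w['K'],w['D'],w['W']); m=colfill(w['im'],'orange'); a=fit(m.astype(bool),c,LP); print(m.sum(),a)
```

```text
SHIFT tool x 70.2 y 151.7 mm -> 8 rows of [0.4390,0.9484,0]
  Z down 160.1 turn -0.066 rad -> 9 rows of [0,0,0.8894,0,0,-0.0147]  th 85.5 j6~-58
172163 (np.float64(515.8), np.float64(190.0), np.float64(80.25), np.float64(0.999))
```

>>> servo_tool(plan=[[0.44,0.948,0,0,0,0],[0.44,0.948,0,0,0,0],[0.44,0.948,0,0,0,0],[0.44,0.948,0,0,0,0],[0.44,0.948,0,0,0,0],[0.44,0.948,0,0,0,0],[0.44,0.948,0,0,0,0],[0.44,0.948,0,0,0,0],[0,0,0.9,0,0,-0.066],[0,0,0.9,0,0,-0.066]], fingers=0.4)

```text
time: 46.95
ee_pos: [0.4534, 0.2848, 0.33]
tool_rot: [0.12, 3.138, 0.001]
force: [-0.7, 0.2, -1.6]
width: 0.0602
grasp_force: 0.0
```

>>> servo_tool(plan=[[0,0,0.9,0,0,0],[0,0,0.9,0,0,0],[0,0,0.9,0,0,0],[0,0,0,0,0,0],[0,0,0,0,0,0]])

```text
time: 47.45
ee_pos: [0.4532, 0.2838, 0.2758]
tool_rot: [-0.124, -3.138, 0.001]
force: [0.4, 0.1, 1.1]
width: 0.0597
grasp_force: 0.0
```

Run:
```python
from h import *
p,R,t,s=tool();print(p,t)
im,d,c=snap('wrist','w9.png')
for r in masks_of('wrist','plate2')[:3]:
    P=cloud(r['mask'],d,c); post=P[P[:,2]>.03]
    if r['p']>.3: print(r['p'],np.median(im[r['mask']],0),fit(r['mask'],c,LP),post.mean(0)*1000)
f=go(453.7,283.8,204,85.5)
```

```text
[453.16980046 283.81887936 275.83349226] 85.48650504635604
0.7 [248. 221.  75.] (np.float64(480.2), np.float64(92.4), np.float64(-150.0), np.float64(-0.242)) [nan nan nan]
0.62 [251. 142.  60.] (np.float64(453.1), np.float64(285.4), np.float64(175.5), np.float64(0.973)) [452.38854215 285.5185805   37.24506092]
0.61 [166.  165.  142.5] (np.float64(605.2), np.float64(99.2), np.float64(-150.0), np.float64(-0.954)) [564.89294588 118.6924197   40.51928253]
  SHIFT tool x -0.1 y -0.3 mm -> 1 rows of [-0.0057,-0.0149,0]
  Z down 73.1 turn -0.000 rad -> 4 rows of [0,0,0.9143,0,0,-0.0001]  th 85.5 j6~-58<stdin>:6: RuntimeWarning: Mean of empty slice.
  ret = um.true_divide(
```

>>> servo_tool(plan=[[0,0.03,0.9,0,0,0],[0,0,0.9,0,0,0],[0,0,0.9,0,0,0],[0,0,0.85,0,0,0],[0,0,0,0,0,0]])

```text
time: 48.05
ee_pos: [0.4524, 0.2841, 0.2036]
tool_rot: [-0.123, -3.137, 0.002]
force: [0.4, 0.0, -0.3]
width: 0.0598
grasp_force: 0.0
```

>>> servo_tool(plan=[[0,0,0,0,0,0],[0,0,0,0,0,0],[0,0,0,0,0,0],[0,0,0,0,0,0],[0,0,0,0,0,0],[0,0,0,0,0,0]], fingers=-1, newtons=20)

```text
time: 48.65
ee_pos: [0.4537, 0.2848, 0.2065]
tool_rot: [0.123, 3.137, 0.002]
force: [-1.4, 0.2, 6.8]
width: 0.017
grasp_force: 20.3
```

>>> servo_tool(plan=[[0,0,0,0,0,0],[0,0,0,0,0,0],[0,0,0,0,0,0.285],[0,0,0,0,0,0.286],[0,0,0,0,0,0.286],[0,0,0,0,0,0.286],[0,0,0,0,0,0.286],[0,0,0,0,0,0.286],[0,0,0,0,0,0.286],[0,0,0,0,0,0.286]], fingers=0)

```text
time: 49.65
ee_pos: [0.4529, 0.2844, 0.2047]
tool_rot: [-1.81, -2.568, 0.001]
force: [0.6, 0.7, 0.2]
width: 0.0427
grasp_force: 0.0
```

>>> servo_tool(plan=[[0,0,0,0,0,0.286],[0,0,0,0,0,0.286],[0,0,0,0,0,0.282],[0,0,0,0,0,0],[0,0,0,0,0,0]])

```text
time: 50.15
ee_pos: [0.4529, 0.2844, 0.2048]
tool_rot: [-2.302, -2.138, 0.0]
force: [0.3, 0.1, -0.3]
width: 0.043
grasp_force: 0.0
```

>>> servo_tool(plan=[[0,0,0,0,0,0],[0,0,0,0,0,0],[0,0,0,0,0,0],[0,0,0,0,0,0],[0,0,0,0,0,0],[0,0,0,0,0,0]], fingers=-1, newtons=50)

```text
time: 50.75
ee_pos: [0.4531, 0.2845, 0.2051]
tool_rot: [2.306, 2.133, 0.001]
force: [-0.4, -0.0, 3.2]
width: 0.0156
grasp_force: 49.2
```

Run:
```python
from h import *
p,R,t,s=tool();print(p,t,s['force'],s['width'])
SL['S2']=(-42.7,29,180); x,y,w=slot('S2');print(x,y,w)
f=go(x,y,p[2]+10,-8.3,frm=(p[0],p[1],p[2]+60,t))
```

```text
[453.10640773 284.54683988 205.12642935] -4.46890801919061 [-0.42971131 -0.03328895  3.22116448] 0.015624137417757429
509.0335786357833 122.46025766574166 171.7
  SHIFT tool x -157.2 y 68.4 mm -> 8 rows of [-0.9827,0.4274,0]
  Z down 50.0 turn 0.067 rad -> 3 rows of [0,0,0.8333,0,0,0.0446]  th -8.3 j6~17
```

>>> servo_tool(plan=[[0,0,-1,0,0,0],[0,0,-1,0,0,0],[0,0,-1,0,0,0],[-0.983,0.427,0,0,0,0],[-0.983,0.427,0,0,0,0],[-0.983,0.427,0,0,0,0],[-0.983,0.427,0,0,0,0],[-0.983,0.427,0,0,0,0],[-0.983,0.427,0,0,0,0],[-0.983,0.427,0,0,0,0]])

```text
time: 51.75
ee_pos: [0.5018, 0.1417, 0.2644]
tool_rot: [-2.306, -2.133, 0.001]
force: [-0.7, 0.5, -0.5]
width: 0.016
grasp_force: 48.9
```

>>> servo_tool(plan=[[-0.983,0.427,0,0,0,0],[0,0,0.5,0,0,0.134],[0,0,0,0,0,0],[0,0,0,0,0,0],[0,0,0,0,0,0]])

```text
time: 52.25
ee_pos: [0.5087, 0.1227, 0.255]
tool_rot: [-2.375, -2.057, 0.0]
force: [0.8, -0.0, -0.1]
width: 0.0156
grasp_force: 48.9
```

Run:
```python
from h import *
p,R,t,s=tool();print(p,t,s['force'],s['width'],s['grasp_force'])
SL['S2']=(-42.7,29,180); x,y,w=slot('S2')
f=go(x,y,216,-8.3)
im,d,c=snap('wrist','w10.png')
```

```text
[508.70248676 122.73090836 255.02975441] -8.20734585245176 [ 0.84882304 -0.0433757  -0.11472852] 0.015560880021680008 48.93230438232422
  SHIFT tool x -0.2 y 0.4 mm -> 1 rows of [-0.0110,0.0183,0]
  Z down 39.0 turn 0.002 rad -> 2 rows of [0,0,0.9757,0,0,0.0016]  th -8.3 j6~17
```

View pics/w10.png

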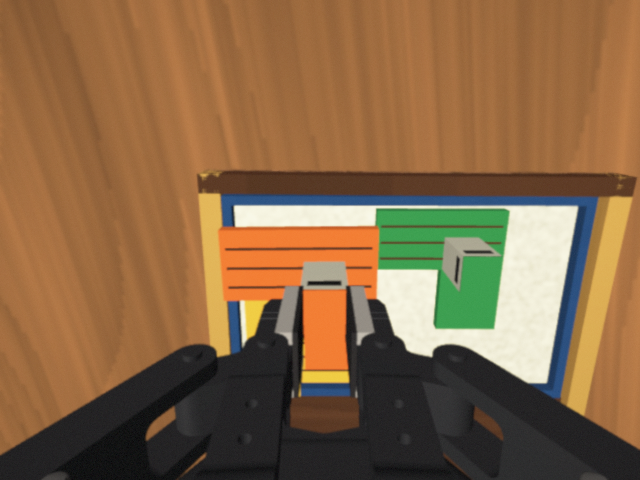

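>>> servo_tool(plan=[[-0.01,0.018,0.9,0,0,0.003],[0,0,0.5,0,0,0],[0,0,0.3,0,0,0],[0,0,0.15,0,0,0],[0,0,0,0,0,0]])

```text
time: 52.8
ee_pos: [0.509, 0.1221, 0.2176]
tool_rot: [-2.378, -2.053, 0.001]
force: [0.9, 0.5, -0.2]
width: 0.0155
grasp_force: 48.9
```

>>> servo_tool(plan=[[0,0,0.07,0,0,0],[0,0,0.05,0,0,0],[0,0,0,0,0,0]])

```text
time: 53.1
ee_pos: [0.5093, 0.1221, 0.2157]
tool_rot: [2.378, 2.052, 0.0]
force: [0.6, 0.4, -0.5]
width: 0.0159
grasp_force: 48.9
```

>>> servo_tool(plan=[[0,0,0.06,0,0,0],[0,0,0,0,0,0]])

```text
time: 53.3
ee_pos: [0.5094, 0.1221, 0.2151]
tool_rot: [2.378, 2.052, 0.001]
force: [-2.2, -0.0, 6.3]
width: 0.0157
grasp_force: 49.6
```

>>> servo_tool(plan=[[0,0,0,0,0,0],[0,0,0,0,0,0],[0,0,-0.5,0,0,0],[0,0,-1,0,0,0],[0,0,-1,0,0,0],[0,0,-1,0,0,-0.28],[0,0,-1,0,0,-0.28],[0,0,-1,0,0,-0.28],[0,0,-1,0,0,-0.28],[0,0,-1,0,0,-0.28]], fingers=-0.2)

```text
time: 54.3
ee_pos: [0.509, 0.1221, 0.3659]
tool_rot: [1.522, 2.748, 0.001]
force: [0.3, -0.7, -0.6]
width: 0.0345
grasp_force: 0.0
```

>>> servo_tool(plan=[[0,0,0,0,0,-0.28],[0,0,0,0,0,-0.28],[0,0,0,0,0,-0.28],[0,0,0,0,0,-0.28],[0,0,0,0,0,-0.28],[0,0,0,0,0,-0.28],[0,-1,0,0,0,0],[0,-0.7,0,0,0,0],[0,0,0,0,0,0],[0,0,0,0,0,0]], fingers=1)

```text
time: 55.3
ee_pos: [0.5032, 0.0884, 0.3647]
tool_rot: [0.281, 3.128, 0.001]
force: [0.4, -1.0, 0.3]
width: 0.0853
grasp_force: 0.0
```

```bash
python3 look.py w11.png yellow:S1 green:S4 orange:S2
```

```text
[503.16264752  88.37345392 364.6965412 ] 79.73365881385526
{'xm': (np.float64(-93.98), np.float64(0.17), 45, np.float64(3.4)), 'xp': (np.float64(92.82), np.float64(-0.03), 45, np.float64(6.5)), 'ym': (np.float64(-57.99), np.float64(0.02), 85, np.float64(3.9)), 'yp': (np.float64(57.92), np.float64(-0.06), 85, np.float64(4.9))}
yellow S1 (array([479.33,  68.28,  -8.16]), np.float64(4.4)) local to (547,87.5,-8.4): -64.14 -28.9 yaw rel 0.24 ideal (-65, -29, 0)
green S4 (array([580.59, 111.68, 171.24]), np.float64(18.1)) local to (547,87.5,-8.4): 29.7 28.83 yaw rel 179.64 ideal (29, 29, 180)
orange S2 (array([508.9 , 122.6 , 173.68]), np.float64(3453.8)) local to (547,87.5,-8.4): -42.82 29.16 yaw rel -177.92 ideal (-43, 29, 180)
plate1 [98. 90. 87.] (np.float64(638.9), np.float64(-293.7), np.float64(68.25), np.float64(0.948))
plate1 [ 49. 112.  54.] (np.float64(602.7), np.float64(91.1), np.float64(116.25), np.float64(-0.547))
bar [144. 109.  65.] (np.float64(509.1), np.float64(-413.2), np.float64(-44.25), np.float64(0.98))
```

View pics/w11r.png

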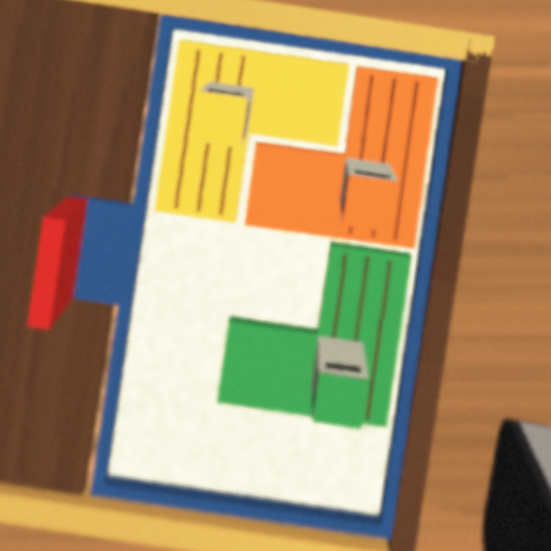

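Run:
```python
from h import *
f=go(638.8,-293.6,260,67.5)
```

```text
SHIFT tool x -201.0 y -352.7 mm -> 18 rows of [-0.5583,-0.9797,0]
  Z down 104.3 turn 0.215 rad -> 6 rows of [0,0,0.8695,0,0,0.0718]  th 67.5 j6~-97
```

>>> servo_tool(plan=[[-0.558,-0.98,0,0,0,0],[-0.558,-0.98,0,0,0,0],[-0.558,-0.98,0,0,0,0],[-0.558,-0.98,0,0,0,0],[-0.558,-0.98,0,0,0,0],[-0.558,-0.98,0,0,0,0],[-0.558,-0.98,0,0,0,0],[-0.558,-0.98,0,0,0,0],[-0.558,-0.98,0,0,0,0],[-0.558,-0.98,0,0,0,0]], fingers=0.4)

```text
time: 56.5
ee_pos: [0.5788, -0.1245, 0.3641]
tool_rot: [-0.278, -3.129, -0.0]
force: [-0.1, 0.4, 0.0]
width: 0.0597
grasp_force: 0.0
```

>>> servo_tool(plan=[[-0.558,-0.98,0,0,0,0],[-0.558,-0.98,0,0,0,0],[-0.558,-0.98,0,0,0,0],[-0.558,-0.98,0,0,0,0],[-0.558,-0.98,0,0,0,0],[-0.558,-0.98,0,0,0,0],[-0.558,-0.98,0,0,0,0],[-0.558,-0.98,0,0,0,0],[0,0,0.87,0,0,0.215],[0,0,0.87,0,0,0.215]])

```text
time: 57.5
ee_pos: [0.6391, -0.2947, 0.3294]
tool_rot: [0.62, 3.078, -0.0]
force: [-0.5, 0.7, -0.9]
width: 0.0599
grasp_force: 0.0
```

>>> servo_tool(plan=[[0,0,0.87,0,0,0],[0,0,0.87,0,0,0],[0,0,0.87,0,0,0],[0,0,0,0,0,0],[0,0,0,0,0,0]])

```text
time: 58.0
ee_pos: [0.6384, -0.2939, 0.2767]
tool_rot: [-0.611, -3.08, -0.001]
force: [0.2, -0.0, 0.9]
width: 0.0601
grasp_force: 0.0
```

```bash
cat > pk.py <<'E'
from h import *
import sys
q=sys.argv[1]; th=float(sys.argv[2])
p,R,t,s=tool();print(p,t)
im,d,c=snap('wrist')
for r in masks_of('wrist',q)[:3]:
    P=cloud(r['mask'],d,c); post=P[P[:,2]>.03]
    if r['p']>.3:
        a=fit(r['mask'],c,BP if q=='bar' else LP); print(r['p'],np.median(im[r['mask']],0),a,post.mean(0)*1000 if len(post) else '')
        if a[3]>.8 and abs(a[0]-p[0])<50 and abs(a[1]-p[1])<50: go(a[0],a[1],204.5,th)
E
python3 pk.py plate1 67.5
```

```text
[ 638.44724208 -293.87437531  276.74164219] 67.56828531307615
0.83 [154. 146. 142.] (np.float64(639.3), np.float64(-293.0), np.float64(67.5), np.float64(0.982)) [ 638.05486258 -292.70200708   37.22222549]
  SHIFT tool x 0.2 y 1.3 mm -> 1 rows of [0.0091,0.0654,0]
  Z down 74.1 turn 0.001 rad -> 4 rows of [0,0,0.9267,0,0,0.0003]  th 67.5 j6~-97
```

>>> servo_tool(plan=[[0,0.04,0.9,0,0,0],[0,0,0.9,0,0,0],[0,0,0.9,0,0,0],[0,0,0.88,0,0,0],[0,0,0,0,0,0]])

```text
time: 58.6
ee_pos: [0.637, -0.2924, 0.2002]
tool_rot: [-0.611, -3.074, -0.004]
force: [-0.6, 0.3, -1.5]
width: 0.0598
grasp_force: 0.0
```

>>> servo_tool(plan=[[0,0,0,0,0,0],[0,0,0,0,0,0],[0,0,0,0,0,0],[0,0,0,0,0,0],[0,0,0,0,0,0],[0,0,0,0,0,0]], fingers=-1, newtons=20)

```text
time: 59.2
ee_pos: [0.6394, -0.2937, 0.2072]
tool_rot: [0.612, 3.079, -0.001]
force: [0.6, 0.2, 5.0]
width: 0.0169
grasp_force: 20.3
```

>>> servo_tool(plan=[[0,0,0,0,0,0],[0,0,0,0,0,0],[0,0,0,0,0,0.285],[0,0,0,0,0,0.286],[0,0,0,0,0,0.286],[0,0,0,0,0,0.286],[0,0,0,0,0,0.286],[0,0,0,0,0,0.286],[0,0,0,0,0,0.286],[0,0,0,0,0,0.286]], fingers=0)

```text
time: 60.2
ee_pos: [0.6385, -0.2932, 0.205]
tool_rot: [-2.188, -2.252, 0.001]
force: [0.0, -0.1, 0.9]
width: 0.043
grasp_force: 0.0
```

>>> servo_tool(plan=[[0,0,0,0,0,0.286],[0,0,0,0,0,0.286],[0,0,0,0,0,0.282],[0,0,0,0,0,0],[0,0,0,0,0,0]])

```text
time: 60.7
ee_pos: [0.6387, -0.2933, 0.2052]
tool_rot: [-2.607, -1.751, 0.001]
force: [0.0, 0.7, -0.7]
width: 0.0426
grasp_force: 0.0
```

>>> servo_tool(plan=[[0,0,0,0,0,0],[0,0,0,0,0,0],[0,0,0,0,0,0],[0,0,0,0,0,0],[0,0,0,0,0,0],[0,0,0,0,0,0]], fingers=-1, newtons=50)

```text
time: 61.3
ee_pos: [0.6389, -0.2934, 0.2058]
tool_rot: [2.611, 1.746, 0.0]
force: [-0.6, 0.3, 1.1]
width: 0.0156
grasp_force: 49.0
```

Run:
```python
from h import *
p,R,t,s=tool();print(p,t,s['force'],s['width'])
SL['S3']=(7.4,-29,0); x,y,w=slot('S3');print(x,y,w)
f=go(x,y,p[2]+10,-98.3,frm=(p[0],p[1],p[2]+80,t))
```

```text
[ 638.90367532 -293.39556295  205.81814252] -22.46100881196467 [-0.60659422  0.27220691  1.12916715] 0.01564625031739282
550.2361610100822 57.835516229592685 -8.300000000000011
  SHIFT tool x 290.7 y -216.1 mm -> 15 rows of [0.9690,-0.7204,0]
  Z down 70.0 turn 1.324 rad -> 9 rows of [0,0,0.3889,0,0,0.2941]  th -98.3 j6~99
```

>>> servo_tool(plan=[[0,0,-1,0,0,0],[0,0,-1,0,0,0],[0,0,-1,0,0,0],[0,0,-1,0,0,0],[0.969,-0.72,0,0,0,0],[0.969,-0.72,0,0,0,0],[0.969,-0.72,0,0,0,0],[0.969,-0.72,0,0,0,0],[0.969,-0.72,0,0,0,0],[0.969,-0.72,0,0,0,0]])

```text
time: 62.3
ee_pos: [0.603, -0.1519, 0.2854]
tool_rot: [-2.611, -1.746, 0.0]
force: [-0.2, -0.0, -0.9]
width: 0.0151
grasp_force: 48.9
```

>>> servo_tool(plan=[[0.969,-0.72,0,0,0,0],[0.969,-0.72,0,0,0,0],[0.969,-0.72,0,0,0,0],[0.969,-0.72,0,0,0,0],[0.969,-0.72,0,0,0,0],[0.969,-0.72,0,0,0,0],[0.969,-0.72,0,0,0,0],[0.969,-0.72,0,0,0,0],[0.969,-0.72,0,0,0,0],[0,0,0,0,0,0.265]])

```text
time: 63.3
ee_pos: [0.5495, 0.0603, 0.2854]
tool_rot: [-2.719, -1.571, 0.0]
force: [-0.2, -0.2, -1.5]
width: 0.0158
grasp_force: 48.9
```

>>> servo_tool(plan=[[0,0,0,0,0,0.265],[0,0,0,0,0,0.265],[0,0,0,0,0,0.265],[0,0,0,0,0,0.265],[0,0,0,0,0,0.265],[0,0,0,0,0,0.265],[0,0,0,0,0,0.265],[0,0,0,0,0,0.265],[0,0,0,0,0,0.265],[0,0,0,0,0,0]])

```text
time: 64.3
ee_pos: [0.5502, 0.0578, 0.2855]
tool_rot: [3.133, -0.233, -0.001]
force: [-0.4, -0.1, -1.3]
width: 0.0157
grasp_force: 48.9
```

>>> servo_tool(plan=[[0,0,0.8,0,0,0],[0,0,0.8,0,0,0],[0,0,0,0,0,0],[0,0,0,0,0,0],[0,0,0,0,0,0]])

```text
time: 64.8
ee_pos: [0.5505, 0.0578, 0.2538]
tool_rot: [3.133, -0.229, 0.0]
force: [-0.6, -0.1, 0.1]
width: 0.0157
grasp_force: 49.0
```

Run:
```python
from h import *
p,R,t,s=tool();print(p,t,s['force'],s['width'],s['grasp_force'])
SL['S3']=(7.4,-29,0); x,y,w=slot('S3')
f=go(x,y,216.5,-98.3)
im,d,c=snap('wrist'); m=[r for r in masks_of('wrist','plate1') if r['p']>.2]
for r in m: 
    P=cloud(r['mask'],d,c)*1000; k=P[abs(P[:,2]-np.median(P[:,2]))<4]; print(np.median(im[r['mask']],0),np.median(P[:,2]).round(1),rect(k/1000))
```

```text
[550.49378968  57.82957339 253.75165731] -98.35535798429979 [-0.60519548 -0.11484248  0.14669641] 0.015693922600406657 48.95168602466583
  SHIFT tool x -0.3 y 0.0 mm -> 1 rows of [-0.0128,0.0016,0]
  Z down 37.3 turn -0.001 rad -> 2 rows of [0,0,0.9313,0,0,-0.0010]  th -98.3 j6~99
[142. 134. 131.] 55.0 (563.1, 67.1, 69.6, 69.5, 81.3)
[235. 196.  67.] 26.3 (488.3, 66.9, 17.7, 2.4, 80.9)
[ 66. 162.  84.] 17.1 (568.6, 102.6, 69.7, 69.1, 81.7)
[224. 119.  58.] 17.2 (517.5, 124.2, 43.0, 33.4, 81.2)
[238. 237. 216.] 11.6 (545.4, 68.9, 187.8, 158.2, -11.4)
```

>>> servo_tool(plan=[[0,0,0.8,0,0,0],[0,0,0.5,0,0,0],[0,0,0.3,0,0,0],[0,0,0.15,0,0,0],[0,0,0,0,0,0]])

```text
time: 65.4
ee_pos: [0.55, 0.0578, 0.2178]
tool_rot: [3.133, -0.23, -0.002]
force: [0.7, -0.5, -1.1]
width: 0.0153
grasp_force: 48.9
```

>>> servo_tool(plan=[[0,0,0.07,0,0,0],[0,0,0.05,0,0,0],[0,0,0,0,0,0]])

```text
time: 65.7
ee_pos: [0.5505, 0.0578, 0.2165]
tool_rot: [-3.133, 0.23, -0.001]
force: [-0.4, 0.9, -0.7]
width: 0.0154
grasp_force: 48.9
```

>>> servo_tool(plan=[[0,0,0.07,0,0,0],[0,0,0,0,0,0]])

```text
time: 65.9
ee_pos: [0.5507, 0.0578, 0.2157]
tool_rot: [-3.133, 0.23, -0.001]
force: [-2.6, -0.0, 3.8]
width: 0.0156
grasp_force: 49.6
```

>>> servo_tool(plan=[[0,0,0,0,0,0],[0,0,0,0,0,0],[0,0,-0.5,0,0,0],[0,0,-1,0,0,0],[0,0,-1,0,0,0],[0.5,0,-1,0,0,0],[0.5,0,-1,0,0,0],[0.5,0,-1,0,0,0],[0.5,0,-1,0,0,0],[0,0,-1,0,0,0]], fingers=-0.2)

```text
time: 66.9
ee_pos: [0.5907, 0.0517, 0.3666]
tool_rot: [3.133, -0.23, 0.002]
force: [-0.3, -0.1, 0.5]
width: 0.0342
grasp_force: 0.0
```

>>> servo_tool(plan=[[0,0,0,0,0,0],[0,0,0,0,0,0],[0,0,0,0,0,0]], fingers=1)

```text
time: 67.2
ee_pos: [0.5895, 0.052, 0.3637]
tool_rot: [3.133, -0.23, -0.003]
force: [0.0, 1.0, -0.9]
width: 0.0761
grasp_force: 0.0
```

```bash
python3 look.py w12.png yellow:S1 green:S4
python3 - <<'E'
from h import *
w=np.load('look.npz'); im,d=w['im'],w['d']; c=(w['K'],w['D'],w['W'])
snap('wrist')
for r in masks_of('wrist','plate1'):
    P=cloud(r['mask'],d,c)*1000
    if r['p']>.2 and len(P): k=P[P[:,2]<22]; print(np.median(im[r['mask']],0),np.median(P[:,2]).round(1),fit(r['mask'],c,LP,z=.016))
E
```

```text
[589.45156721  52.01692543 363.71175966] -98.38647631625959
{'xm': (np.float64(-93.09), np.float64(0.27), 36, np.float64(6.4)), 'xp': (np.float64(94.48), np.float64(0.03), 45, np.float64(3.8)), 'ym': (np.float64(-58.0), np.float64(0.01), 85, np.float64(3.5)), 'yp': (np.float64(57.98), np.float64(-0.13), 85, np.float64(5.4))}
yellow S1 (array([478.62,  68.52,  -8.34]), np.float64(45.3)) local to (547,87.5,-8.4): -64.87 -28.77 yaw rel 0.06 ideal (-65, -29, 0)
green S4 (array([581.16, 111.75, 171.59]), np.float64(10.5)) local to (547,87.5,-8.4): 30.25 28.98 yaw rel 179.99 ideal (29, 29, 180)
plate1 [104.  95.  92.] (np.float64(549.8), np.float64(57.2), np.float64(-11.25), np.float64(0.397))
plate1 [183.  86.  26.] (np.float64(509.8), np.float64(123.2), np.float64(174.0), np.float64(0.866))
plate1 [67. 45. 27.] (np.float64(473.4), np.float64(10.7), np.float64(-131.25), np.float64(0.931))
plate1 [ 52. 111.  55.] (np.float64(557.7), np.float64(120.8), np.float64(-133.5), np.float64(-0.267))
bar [143. 108.  64.] (np.float64(509.5), np.float64(-412.9), np.float64(-44.25), np.float64(0.959))
[166. 157. 154.] 17.0 (np.float64(551.0), np.float64(57.5), np.float64(-9.0), np.float64(0.978))
[ 76. 187.  97.] 17.1 (np.float64(581.0), np.float64(111.8), np.float64(171.75), np.float64(0.986))
[252. 230.  80.] 17.0 (np.float64(480.8), np.float64(67.5), np.float64(-7.5), np.float64(0.972))
```

Run:
```python
from h import *
f=go(509.4,-412.8,265,-134.25)
```

```text
SHIFT tool x -11.7 y 471.6 mm -> 24 rows of [-0.0244,0.9824,0]
  Z down 99.3 turn 0.626 rad -> 5 rows of [0,0,0.9926,0,0,0.2503]  th -134.2 j6~90
```

>>> servo_tool(plan=[[-0.024,0.98,0,0,0,0],[-0.024,0.98,0,0,0,0],[-0.024,0.98,0,0,0,0],[-0.024,0.98,0,0,0,0],[-0.024,0.98,0,0,0,0],[-0.024,0.98,0,0,0,0],[-0.024,0.98,0,0,0,0],[-0.024,0.98,0,0,0,0],[-0.024,0.98,0,0,0,0],[-0.024,0.98,0,0,0,0]], fingers=0.4)

```text
time: 68.5
ee_pos: [0.5564, -0.142, 0.3647]
tool_rot: [-3.133, 0.23, 0.0]
force: [0.8, -1.1, 0.2]
width: 0.0598
grasp_force: 0.0
```

>>> servo_tool(plan=[[-0.024,0.98,0,0,0,0],[-0.024,0.98,0,0,0,0],[-0.024,0.98,0,0,0,0],[-0.024,0.98,0,0,0,0],[-0.024,0.98,0,0,0,0],[-0.024,0.98,0,0,0,0],[-0.024,0.98,0,0,0,0],[-0.024,0.98,0,0,0,0],[-0.024,0.98,0,0,0,0],[-0.024,0.98,0,0,0,0]])

```text
time: 69.5
ee_pos: [0.523, -0.3357, 0.3648]
tool_rot: [-3.133, 0.23, 0.0]
force: [-0.0, 0.5, 0.6]
width: 0.0603
grasp_force: 0.0
```

>>> servo_tool(plan=[[-0.024,0.98,0,0,0,0],[-0.024,0.98,0,0,0,0],[-0.024,0.98,0,0,0,0],[-0.024,0.98,0,0,0,0],[0,0,0.9,0,0,0.25],[0,0,0.9,0,0,0.25],[0,0,0.9,0,0,0.25],[0,0,0.9,0,0,0.25],[0,0,0.9,0,0,0.25],[0,0,0,0,0,0]])

```text
time: 70.5
ee_pos: [0.5089, -0.4116, 0.2713]
tool_rot: [-2.908, 1.184, 0.008]
force: [-0.9, 0.4, 0.4]
width: 0.0596
grasp_force: 0.0
```

```bash
python3 pk.py bar -134.25
```

```text
[ 508.85084566 -411.57935347  271.31531382] -134.32479520032092
0.79 [230. 189. 123.] (np.float64(509.9), np.float64(-413.4), np.float64(-44.25), np.float64(0.972)) [ 510.59663791 -414.22148126   37.26147995]
  SHIFT tool x 0.9 y 0.8 mm -> 1 rows of [0.0468,0.0387,0]
  Z down 70.3 turn 0.004 rad -> 4 rows of [0,0,0.8785,0,0,0.0022]  th -134.2 j6~90
```

>>> servo_tool(plan=[[0.045,0.04,0.85,0,0,0],[0,0,0.85,0,0,0],[0,0,0.85,0,0,0],[0,0,0.85,0,0,0],[0,0,0,0,0,0]])

```text
time: 71.1
ee_pos: [0.5086, -0.4116, 0.2022]
tool_rot: [-2.909, 1.181, 0.01]
force: [-0.0, 1.4, -1.1]
width: 0.0599
grasp_force: 0.0
```

>>> servo_tool(plan=[[0,0,0,0,0,0],[0,0,0,0,0,0],[0,0,0,0,0,0],[0,0,0,0,0,0],[0,0,0,0,0,0],[0,0,0,0,0,0]], fingers=-1, newtons=20)

```text
time: 71.7
ee_pos: [0.5103, -0.4134, 0.2081]
tool_rot: [2.91, -1.182, 0.003]
force: [-0.6, -0.5, 6.1]
width: 0.0164
grasp_force: 20.1
```

>>> servo_tool(plan=[[0,0,0,0,0,0],[0,0,0,0,0,0],[0,0,0,0,0,-0.285],[0,0,0,0,0,-0.286],[0,0,0,0,0,-0.286],[0,0,0,0,0,-0.286],[0,0,0,0,0,-0.286],[0,0,0,0,0,-0.286],[0,0,0,0,0,-0.286],[0,0,0,0,0,-0.286]], fingers=0)

```text
time: 72.7
ee_pos: [0.5098, -0.4126, 0.2062]
tool_rot: [-3.085, -0.59, 0.001]
force: [-0.3, -0.5, -0.2]
width: 0.0432
grasp_force: 0.0
```

>>> servo_tool(plan=[[0,0,0,0,0,-0.286],[0,0,0,0,0,-0.286],[0,0,0,0,0,-0.282],[0,0,0,0,0,0],[0,0,0,0,0,0]])

```text
time: 73.2
ee_pos: [0.5099, -0.4127, 0.2065]
tool_rot: [-2.896, -1.216, 0.0]
force: [-0.5, 1.0, -0.3]
width: 0.0427
grasp_force: 0.0
```

>>> servo_tool(plan=[[0,0,0,0,0,0],[0,0,0,0,0,0],[0,0,0,0,0,0],[0,0,0,0,0,0],[0,0,0,0,0,0],[0,0,0,0,0,0]], fingers=-1, newtons=50)

```text
time: 73.8
ee_pos: [0.51, -0.413, 0.207]
tool_rot: [2.894, 1.222, 0.0]
force: [-0.7, 0.2, 0.9]
width: 0.0155
grasp_force: 49.0
```

Run:
```python
from h import *
p,R,t,s=tool();print(p,t,s['force'],s['width'])
SL['SB']=(72.3,0,90); x,y,w=slot('SB');print(x,y,w)
f=go(x,y,p[2]+10,-98.3,frm=(p[0],p[1],p[2]+80,t))
```

```text
[ 510.04683124 -412.95135651  207.03708342] -44.230597775890374 [-0.6854231   0.23867383  0.94952946] 0.015465957617229319
618.6427145496865 77.16304666762963 81.69999999999999
  SHIFT tool x 426.9 y -264.1 mm -> 22 rows of [0.9703,-0.6001,0]
  Z down 70.0 turn 0.944 rad -> 7 rows of [0,0,0.5000,0,0,0.2696]  th -98.3 j6~100
```

>>> servo_tool(plan=[[0,0,-1,0,0,0],[0,0,-1,0,0,0],[0,0,-1,0,0,0],[0,0,-1,0,0,0],[0.97,-0.6,0,0,0,0],[0.97,-0.6,0,0,0,0],[0.97,-0.6,0,0,0,0],[0.97,-0.6,0,0,0,0],[0.97,-0.6,0,0,0,0],[0.97,-0.6,0,0,0,0]])

```text
time: 74.8
ee_pos: [0.5396, -0.2783, 0.2866]
tool_rot: [-2.894, -1.222, 0.0]
force: [0.2, 0.8, -1.3]
width: 0.0153
grasp_force: 48.8
```

>>> servo_tool(plan=[[0.97,-0.6,0,0,0,0],[0.97,-0.6,0,0,0,0],[0.97,-0.6,0,0,0,0],[0.97,-0.6,0,0,0,0],[0.97,-0.6,0,0,0,0],[0.97,-0.6,0,0,0,0],[0.97,-0.6,0,0,0,0],[0.97,-0.6,0,0,0,0],[0.97,-0.6,0,0,0,0],[0.97,-0.6,0,0,0,0]])

```text
time: 75.8
ee_pos: [0.5888, -0.0556, 0.2866]
tool_rot: [-2.894, -1.222, 0.001]
force: [-0.2, -0.3, -0.7]
width: 0.0149
grasp_force: 48.8
```

>>> servo_tool(plan=[[0.97,-0.6,0,0,0,0],[0.97,-0.6,0,0,0,0],[0.97,-0.6,0,0,0,0],[0.97,-0.6,0,0,0,0],[0.97,-0.6,0,0,0,0],[0.97,-0.6,0,0,0,0],[0,0,0,0,0,0.27],[0,0,0,0,0,0.27],[0,0,0,0,0,0.27],[0,0,0,0,0,0.27]])

```text
time: 76.8
ee_pos: [0.6183, 0.0772, 0.2865]
tool_rot: [3.116, 0.397, -0.001]
force: [0.8, -1.1, -0.4]
width: 0.0153
grasp_force: 48.9
```

>>> servo_tool(plan=[[0,0,0,0,0,0.27],[0,0,0,0,0,0.27],[0,0,0,0,0,0.268],[0,0,0.8,0,0,0],[0,0,0.8,0,0,0],[0,0,0,0,0,0],[0,0,0,0,0,0],[0,0,0,0,0,0]])

```text
time: 77.6
ee_pos: [0.6186, 0.0771, 0.255]
tool_rot: [-3.133, 0.226, -0.0]
force: [0.3, 0.2, 0.5]
width: 0.0151
grasp_force: 48.9
```

Run:
```python
from h import *
p,R,t,s=tool();print(p,t,s['force'],s['width'],s['grasp_force'])
SL['SB']=(72.3,0,90); x,y,w=slot('SB')
f=go(x,y,217.5,-98.3)
im,d,c=snap('wrist'); m=[r for r in masks_of('wrist','bar') if r['p']>.2]
for r in m: 
    P=cloud(r['mask'],d,c)*1000; k=P[abs(P[:,2]-np.median(P[:,2]))<4]; print(np.median(im[r['mask']],0),np.median(P[:,2]).round(1),rect(k/1000))
```

```text
[618.55747383  77.09991475 254.96344662] -98.24196092028699 [0.30199194 0.22154831 0.4526544 ] 0.015050106037098302 48.87368381023407
  SHIFT tool x 0.1 y -0.1 mm -> 1 rows of [0.0038,-0.0037,0]
  Z down 37.5 turn 0.001 rad -> 2 rows of [0,0,0.9366,0,0,0.0010]  th -98.3 j6~100
[235. 192. 126.] 54.9 (618.4, 77.1, 105.6, 34.0, 82.0)
```

>>> servo_tool(plan=[[0,0,0.8,0,0,0],[0,0,0.5,0,0,0],[0,0,0.3,0,0,0],[0,0,0.15,0,0,0],[0,0,0.1,0,0,0],[0,0,0,0,0,0]])

```text
time: 78.3
ee_pos: [0.6184, 0.0771, 0.2177]
tool_rot: [3.133, -0.228, -0.0]
force: [-0.8, 0.5, -0.2]
width: 0.015
grasp_force: 48.9
```

>>> servo_tool(plan=[[0,0,0.06,0,0,0],[0,0,0,0,0,0]])

```text
time: 78.5
ee_pos: [0.6186, 0.0771, 0.2171]
tool_rot: [-3.133, 0.227, -0.001]
force: [-0.5, 0.4, 0.9]
width: 0.0148
grasp_force: 48.9
```

>>> servo_tool(plan=[[0,0,0.03,0,0,0],[0,0,0,0,0,0]])

```text
time: 78.7
ee_pos: [0.6187, 0.0771, 0.217]
tool_rot: [-3.133, 0.227, -0.001]
force: [-2.6, 0.2, 4.7]
width: 0.0148
grasp_force: 49.6
```

>>> servo_tool(plan=[[0,0,0,0,0,0],[0,0,0,0,0,0],[0,0,-0.5,0,0,0],[0,0,-1,0,0,0],[0,0,-1,0,0,0],[0.5,0,-1,0,0,0],[0.5,0,-1,0,0,0],[0,0,-1,0,0,0],[0,0,-1,0,0,0],[0,0,-1,0,0,0]], fingers=-0.2)

```text
time: 79.7
ee_pos: [0.6382, 0.0742, 0.3676]
tool_rot: [-3.133, 0.228, -0.001]
force: [-0.5, 0.5, 0.2]
width: 0.0346
grasp_force: 0.0
```

>>> servo_tool(plan=[[0,0,-1,0,0,0],[0,0,0,0,0,0],[0,0,0,0,0,0],[0,0,0,0,0,0]], fingers=1)

```text
time: 80.1
ee_pos: [0.6379, 0.0742, 0.3848]
tool_rot: [3.133, -0.228, -0.003]
force: [-0.2, -0.3, -0.4]
width: 0.0849
grasp_force: 0.0
```

Run:
```python
from h import *
p,R,t,s=tool();print(p,t)
im,d,c=snap('wrist','w13.png')
a=np.radians(-8.4)
for q in('plate1','bar'):
  for r in masks_of('wrist',q):
    if r['p']<.25: continue
    P=cloud(r['mask'],d,c)*1000; k=P[(P[:,2]<25)]; 
    if not len(k): continue
    A=np.c_[k[:,:2]-k[:,:2].mean(0),np.ones(len(k))]; g=np.linalg.lstsq(A,k[:,2],rcond=None)[0]
    print(q,np.median(im[r['mask']],0),'z',np.median(k[:,2]).round(1),'tilt',g[:2].round(3),fit(r['mask'],c,BP if q=='bar' else LP,z=.016))
print(trayfit(im,c))
cv2.imwrite('pics/w13r.png',warp(im,c,.016,547,87,half=110,res=.4)[:,:,::-1])
im,d,c=snap('scene')
for r in masks_of('scene','lifeboat1')[:1]:
    P=cloud(r['mask'],d,c); print('boat',r['p'],rect(P),np.percentile(P[:,2],[5,95]))
```

```text
[637.88286651  74.180198   384.77806373] -98.30736467457827
plate1 [252. 143.  61.] z 16.7 tilt [-0.009  0.002] (np.float64(511.0), np.float64(122.8), np.float64(172.5), np.float64(0.988))
plate1 [ 73. 183.  94.] z 16.8 tilt [0.001 0.007] (np.float64(581.9), np.float64(110.9), np.float64(170.25), np.float64(0.982))
plate1 [162. 154. 150.] z 16.8 tilt [-0.004 -0.004] (np.float64(551.2), np.float64(57.6), np.float64(-9.75), np.float64(0.959))
plate1 [251. 226.  78.] z 16.7 tilt [-0.006 -0.005] (np.float64(479.5), np.float64(67.8), np.float64(-7.5), np.float64(0.977))
bar [234. 193. 127.] z 16.8 tilt [-0.01   0.001] (np.float64(618.7), np.float64(76.8), np.float64(-97.5), np.float64(0.982))
bar [106.  69.  45.] z 13.1 tilt [0.002 0.021] (np.float64(582.5), np.float64(-41.8), np.float64(-180.0), np.float64(1.0))
{'xm': (np.float64(-92.95), np.float64(0.16), 34, np.float64(6.0)), 'xp': (np.float64(94.97), np.float64(-0.0), 45, np.float64(4.9)), 'ym': (np.float64(-57.77), np.float64(0.03), 85, np.float64(3.9)), 'yp': (np.float64(58.18), np.float64(-0.09), 85, np.float64(4.6))}
```

View pics/w13r.png

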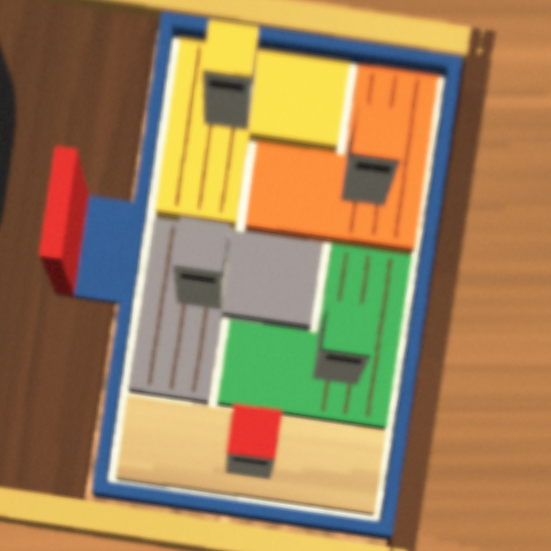

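```bash
python3 -c "
from h import *
print(close_job())"
```

```text
the job is handed in; nothing more can be done
None
```

I handed the job in at about 80 s. The one lifeboat present is on the mat and the tray is down in the pocket. The last wrist picture shows all four plates and the strip flat inside the tray, with no overlap. The final lifeboat check found nothing, so its place rests on the earlier view at 12.7 s. The judging returned no result.

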